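Ready the pressure calibration bench: transducers, valve balls and pail

TASK

Get the calibration bench ready for the next run: stand every pressure transducer that is on the bench upright in its own slot of the white holder, foot fully down, and tip all six steel valve balls out of the small pail into the blue dish. Once the balls are in the dish, hang the empty pail by its hoop on the hook of the stand and let go; leave the jar, spanner and brass tee where they are.

Things in the scene. Friction and masses are not known exactly. Their poses are not given: they have to be found in the camera images.
- sensor1: pressure transducer with blue body (may be absent), 0.2 kg, 78 mm tall, standing on a steel foot 46 (its x) x 34 (its y) x 20 mm high; above the foot, centred, a square body 24 x 24 mm from 20 to 70 mm height, then a black connector 16 mm across to 78 mm. Origin: centre of the underside, z up. Foot heavy, so it stays upright when knocked.
- sensor2: pressure transducer with green body (may be absent), 0.2 kg, 78 mm tall, standing on a steel foot 46 (its x) x 34 (its y) x 20 mm high; above the foot, centred, a square body 24 x 24 mm from 20 to 70 mm height, then a black connector 16 mm across to 78 mm. Origin: centre of the underside, z up. Foot heavy, so it stays upright when knocked.
- sensor3: pressure transducer with orange body (may be absent), 0.2 kg, 78 mm tall, standing on a steel foot 46 (its x) x 34 (its y) x 20 mm high; above the foot, centred, a square body 24 x 24 mm from 20 to 70 mm height, then a black connector 16 mm across to 78 mm. Origin: centre of the underside, z up. Foot heavy, so it stays upright when knocked.
- sensor4: pressure transducer with yellow body (may be absent), 0.2 kg, 78 mm tall, standing on a steel foot 46 (its x) x 34 (its y) x 20 mm high; above the foot, centred, a square body 24 x 24 mm from 20 to 70 mm height, then a black connector 16 mm across to 78 mm. Origin: centre of the underside, z up. Foot heavy, so it stays upright when knocked.
- rack: fixed white holder block 72 (its x) x 262 (its y) x 30 mm high with four rectangular slots in a row along its y, 64 mm apart; each slot 52 mm along the rack's x, 40 mm along its y, 22 mm deep, rim chamfered 1.5 mm. A transducer's foot fits either way round with its long side along the rack's x, any transducer in any slot. Origin: centre of underside.
- slot1 (a point): centre of the floor of a slot of the rack, 8 mm above the bench, 22 mm below the rack's top; axes as the rack's
- slot2 (a point): centre of the floor of a slot of the rack, 8 mm above the bench, 22 mm below the rack's top; axes as the rack's
- slot3 (a point): centre of the floor of a slot of the rack, 8 mm above the bench, 22 mm below the rack's top; axes as the rack's
- slot4 (a point): centre of the floor of a slot of the rack, 8 mm above the bench, 22 mm below the rack's top; axes as the rack's
- pail: aluminium pail with six balls in it, 0.15 kg, 60 mm high, outer radius 32 mm at the bottom, 42 at the rim, wall 3. A rigid steel hoop (7 mm bar) arches over the mouth in the pail's x-z plane: its -x leg is an upright round red grip, 12 mm thick, 38 mm long, centred at x -47, z 86; bar centre z 126 at x +-34, z 136 at x 0, then down to the rim at x +46. Origin: centre of underside, z up.
- pail_grip (a point): centre of the pail's red grip (12 mm thick, upright, to be pinched across the pail's y); axes as the pail's
- hoop_top (a point): centre of the bar at the top of the pail's hoop, over the pail's axis, 136 mm above its underside; underside of the bar 3.5 mm lower
- ball1_center (a point): centre of a steel valve ball 16 mm in diameter, 18 g, in the pail at the start; rolls freely
- ball2_center (a point): centre of a steel valve ball 16 mm in diameter, 18 g, in the pail at the start; rolls freely
- ball3_center (a point): centre of a steel valve ball 16 mm in diameter, 18 g, in the pail at the start; rolls freely
- ball4_center (a point): centre of a steel valve ball 16 mm in diameter, 18 g, in the pail at the start; rolls freely
- ball5_center (a point): centre of a steel valve ball 16 mm in diameter, 18 g, in the pail at the start; rolls freely
- ball6_center (a point): centre of a steel valve ball 16 mm in diameter, 18 g, in the pail at the start; rolls freely
- dish: fixed round blue dish, 45 mm high, outside radius 52 mm at the bottom and 70 mm at the rim, wall 4 mm, floor 5 mm thick. Origin: centre of underside, z up.
- stand: fixed steel hook stand: round foot radius 50 mm, upright post radius 8 mm, 240 mm high, at its origin (centre of underside). A level hook arm of 8 mm round bar runs from the post along the stand's own -x at height 220 mm to x = -98 mm and then turns up to its tip at x = -114 mm, height 242 mm (bar centre).
- hook_seat (a point): point on the hook arm's centre line 70 mm out from the post, 220 mm above the bench, where the hoop can hang with the pail clear of the post; axes as the stand's (its -x points to the hook's tip)
- jar: bystander: amber jar 70 mm high, radius 26 mm; origin centre of underside
- spanner: bystander: steel spanner 160 mm long lying flat; origin under its middle
- tee: bystander: brass tee fitting 60 mm long, about 26 mm wide and 42 mm high; origin centre of underside
Things that resemble listed ones, but are neither listed nor needed, are in the scene too. Leave any pink look-alike of the sensor4 alone.

How it is judged:
By the outcome, as a careful person would: the job done as asked, in the order asked, and still so for the second after the job is handed in, with the robot touching nothing.
Of sensor1, sensor2, sensor3, sensor4 only 2 to 4 are there at a start; the rules pass over those that are not, and their reading is None.
At some moment in a run one of sensor1, sensor2, sensor3, sensor4 may be knocked a few centimetres aside while the robot is not near it.
It also fails if it takes over 210 s, if anything falls off the work surface, if the arm or the gripper's body presses on something with over 40 N, if the wrist force passes 120 N, or if a joint passes its speed limit or range.

ROBOT

A 6-joint arm with a two-finger parallel gripper is mounted at the origin on the work surface. World frame = base frame: x ahead of the robot, y to its left, z up, the work surface at z = 0. Lengths are in m, angles in degrees, forces in N, time in s.
With the tool pointing down it reaches from about 0.375 to 0.9 m from the base axis. Payload 3.1 kg.
Tool frame: the origin (TCP) lies at the very end of the fingers, on their centre line; the grasp point (between the pads) lies 19 mm behind it; z points along the fingers, y is the line along which they close (so a half turn about z gives the same grasp; the last joint's range is limited). The gripper opens to 87 mm and grips with 3 to 60 N. Pads are 19 mm wide; open, the fingers measure 117 mm over their backs; the gripper's body (75 mm by 190 mm) begins 51 mm behind the grasp point.
Start: joints at [-83.738, 30.224, 82.088, -0, 67.689, -10.227], TCP at [0.177, -0.599, 0.223] pointing down, gripper open.
Joint ranges: [-176.69, 176.69], [-43.24, 126.21], [12.49, 139.97], [-82, 262], [0, 151.66], [-163.58, 163.58]. Speed limits (degrees/s): [159.86, 159.86, 180, 180, 180, 180].

INTERFACE

Orientations are given as a 3x3 rotation matrix whose columns are the frame's x, y, z axes.
In Python, from rig import readout, viewer, ticket gives the robot as it stands.
- The arm moves only by the tool send_rows, never from a script. Its argument "moves" is a list of rows, each a list of 6 numbers: the shift along the tool's x, y, z in units of 250 mm (1.0 is 250 mm), then the turn, a rotation vector about the tool's x, y, z in units of 90 degrees (1.0 is 90 degrees). A call has 1 to 12 rows; each row is the pose to reach, as a shift and turn from the pose commanded when the call began, along the tool's axes at that moment; what a row does not reach only later rows make up. A row lasts 1/10 s, in which the tool goes at most 50 mm and 8.59 degrees, less where a joint would pass 70% of its speed; a pose out of reach is approached as far as the arm can. A call with a number of a shift or a turn outside -1 to 1 is refused whole. A call with a gripper value outside its range is refused whole. "grip" is the opening, from 0 (shut) to 1 (fully open), set as the call begins (left out, the last holds). The fingers move at their own pace and stop on an object; the grip force is fixed at half the most. Time passes only in rows, so rows that repeat a pose let the fingers close. It gives the time, the measured TCP pose, the force, the opening and the grip force at its end, in the units of the state.
- readout.read_state(): the state, without advancing time (a new reading comes with each control period).
- viewer.capture(name): name is "side" or "top" or "wrist"; returns (picture, depth): 420x560x3 uint8, red, green, blue; 420x560 float32, m along the optical axis (not along the pixel's ray), 0 where there is no reading.
- viewer.camera_info(name): a dict with "fx", "fy", "cx", "cy" (pixels), "R" (3x3) and "t" (3): a world point X has camera coordinates R X + t; the wrist camera has in their place "tool_from_camera" (4x4, takes a point from camera to tool coordinates, whose origin is the TCP and whose axes are the flange's). Camera axes: x right, y down, z forward; pixel columns grow to the right and rows downward; lengths in m; the calibration is good to about 2 mm. The wrist camera is an equidistant fisheye: a pixel r from the principal point sees the ray r / f radians off the axis. A picture is of the moment at which its call begins: read the wrist's pose just before it. camera_info takes no time and is no camera call.
- ticket.hand_in(): hands the job in; it is judged then, once.
The state is a dict: "time_s": time; "joint_positions": joint angles; "qvel": joint speeds; "tau": joint torques, N m; "position": TCP position; "tcp_rot": TCP orientation; "force": force on the tool from outside, world axes, zero at the start; "moment": the same for the moment, N m; "opening": opening from 0.0 (shut) to 1.0 (fully open); "grasp_force": force on a finger pad.
Only numpy, scipy, OpenCV 4.12 (cv2) and the standard library are available. Lean on these libraries where they do the work, as an engineer would, in place of code of your own. Each camera call takes 0.05 s, during which the arm holds its last target. There are 200 camera calls.

## Working session

There is one attempt and no reset: what is moved stays moved. The work goes in short steps, Python scripts to look and compute and a tool call to move; the robot and the scene stay as the last step left them, time stands still between calls to the robot, and variables do not carry over. Pictures are saved under pics/ and viewed, at most 14 in all, crops included, and the job is handed in when it is done.

Besides the shell and the picture viewer there is one more tool, called after "Request:" by a JSON object that holds its "method" and its "body". send_rows: Moves the arm, as the interface text tells. Shifts and turns lie within -1 to 1; 1 stands for 250 mm of shift or 90 degrees of turn. Its arguments: {"type":"object","properties":{"moves":{"type":"array"},"grip":{"type":"number"}},"required":["moves"]}

```bash
ls; mkdir -p pics
python3 - <<'E'
from rig import readout, viewer
import cv2, numpy as np
s=readout.read_state(); print(s)
for n in ("top","side"):
    p,d=viewer.capture(n); np.save(f"pics/{n}0.npy",d); cv2.imwrite(f"pics/{n}0.png",p[:,:,::-1]); c=viewer.camera_info(n); print(n,c)
print(viewer.camera_info("wrist"))
E
```

```text
pics
{'time_s': 0.0, 'joint_positions': array([-8.37374233e+01,  3.02799439e+01,  8.21553108e+01, -7.04332711e-04,
        6.76876959e+01, -1.02289423e+01]), 'qvel': array([ 0.05536337,  0.0506549 ,  0.05547061,  0.02535496, -0.07539957,
       -0.0326435 ]), 'tau': array([-3.38836116e-04, -4.40041780e+01, -1.76589721e+01,  6.32948452e-02,
        5.81247511e-02, -1.76362405e-04]), 'position': array([ 0.17734912, -0.59856259,  0.2215671 ]), 'tcp_rot': array([[ 9.58860481e-01,  2.83877644e-01, -2.45389385e-04],
       [ 2.83877509e-01, -9.58858183e-01,  2.13184505e-03],
       [ 3.69889530e-04, -2.11380250e-03, -9.99997698e-01]]), 'force': array([ 0.6350745 , -0.29878131, -0.44352176]), 'moment': array([ 0.01655959, -0.01573862,  0.03092685]), 'grasp_force': 0.0, 'opening': 0.9999886259752386}
top {'fx': 467.76093099540725, 'fy': 467.76093099540725, 'cx': 279.99406013134626, 'cy': 213.3663195415145, 'R': array([[ 0.01026451, -0.99992095, -0.00726174],
       [-0.98670914, -0.00895058, -0.16224966],
       [ 0.16217184,  0.00883064, -0.98672302]]), 't': array([9.69908459e-05, 5.55739718e-01, 1.24676325e+00])}
side {'fx': 495.6570283138208, 'fy': 495.6570283138208, 'cx': 281.6693954819085, 'cy': 212.0290467746764, 'R': array([[-0.99659574, -0.08194064, -0.00909187],
       [-0.04845943,  0.67143369, -0.73947852],
       [ 0.06669794, -0.73652056, -0.67311875]]), 't': array([0.56619479, 0.1337645 , 1.30921301])}
{'fx': 325.19226210127806, 'fy': 325.19226210127806, 'cx': 283.1855014367531, 'cy': 207.38982989698718, 'tool_from_camera': array([[-2.57127516e-04, -9.66352820e-01, -2.57220064e-01,
         7.08715470e-02],
       [ 9.99999739e-01, -7.49379739e-05, -7.18104661e-04,
        -1.89200915e-04],
       [ 6.74666914e-04, -2.57220181e-01,  9.66352587e-01,
        -1.62825805e-01],
       [ 0.00000000e+00,  0.00000000e+00,  0.00000000e+00,
         1.00000000e+00]])}
```

View pics/top0.png

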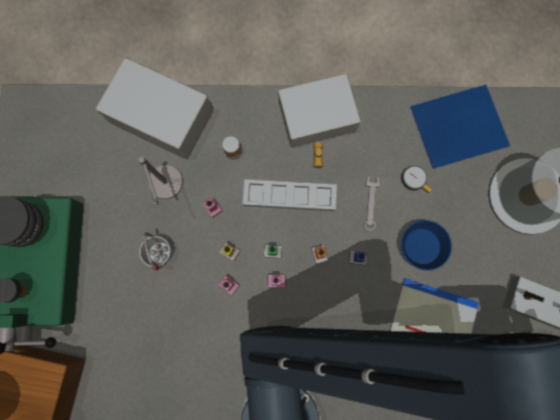

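View pics/side0.png

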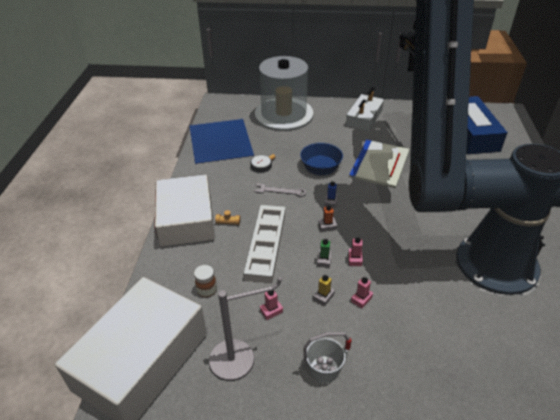

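Top picture: yellow (229,251), green (272,250), orange (320,253) and blue (359,257) transducers. The pink look-alikes are at (212,207), (276,281) and (229,285). The rack is at (290,195), the pail (155,252), the stand (165,182) and the dish (426,245). The body colours (blue, green, orange, yellow) pick out the sensors. I'll confirm them in one crop and measure from the depth clouds.

```bash
cat > h.py <<'E'
import numpy as np, cv2
from rig import readout, viewer
def cap(n):
    p,d=viewer.capture(n); return p,d
def cloud(n,p,d):
    c=viewer.camera_info(n); v,u=np.mgrid[0:d.shape[0],0:d.shape[1]]
    X=np.stack([(u-c["cx"])/c["fx"]*d,(v-c["cy"])/c["fy"]*d,d],-1)
    W=(X-c["t"])@c["R"]            # R^T (X-t)
    W[d==0]=np.nan
    return W
def both():
    o={}
    for n in("top","side"):
        p,d=cap(n); o[n]=(p,d,cloud(n,p,d))
    return o
E
python3 - <<'E'
from h import *
o=both()
p,d,W=o["top"]
a=cv2.resize(p[185:300,125:385],None,fx=3,fy=3,interpolation=cv2.INTER_CUBIC); cv2.imwrite("pics/crop1.png",a[:,:,::-1])
np.savez("pics/c0.npz",tw=W,tp=p,sw=o["side"][2],sp=o["side"][0])
for nm,(u,v) in dict(y=(229,251),g=(272,250),o=(320,253),b=(359,257),dish=(426,245),rack=(290,186),foot=(178,185),pail=(155,252),bench=(300,225)).items():
    print(nm,W[v,u].round(4))
for n in o:
    W=o[n][2]; 
    P=W.reshape(-1,3); P=P[np.isfinite(P[:,0])]
    m=(P[:,0]>.3)&(P[:,0]<.75)&(abs(P[:,1])<.4)
    z=P[m,2]; print(n,"bench z",np.median(z[abs(z)<.008]), z[abs(z)<.008].std())
    print("sens z hist")
    for nm,(x,y) in dict().items(): pass
E
```

```text
y [0.4489 0.1413 0.0642]
g [0.4511 0.0253 0.0823]
o [ 0.445  -0.1023  0.0744]
b [ 0.4352 -0.2053  0.0775]
dish [ 0.4762 -0.4066  0.0019]
rack [ 0.6366 -0.0218  0.0309]
foot [0.6412 0.2994 0.011 ]
pail [0.4485 0.3554 0.0102]
bench [ 0.5303 -0.0515 -0.0013]
top bench z -0.0017455537423185458 0.003054794358649494
sens z hist
side bench z -0.001299228484526376 0.0024232152675472507
sens z hist
```

View pics/crop1.png

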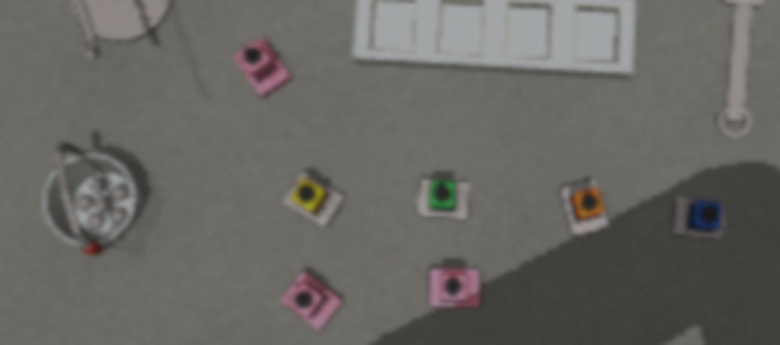

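The crop (each coordinate is the top-picture position) confirms the bodies: yellow (310,195), green (442,195), orange (588,205) and blue (708,215). The pinks at (260,65), (310,300) and (455,287) stay. Next I'll fit the poses.

Run:
```python
from h import *
z=np.load("pics/c0.npz")
def pts(): 
    return {n:z[n[0]+"w"].reshape(-1,3) for n in("top","side")}
P=pts()
def near(Q,c,r,z0,z1): 
    with np.errstate(all='ignore'):
        m=(np.hypot(Q[:,0]-c[0],Q[:,1]-c[1])<r)&(Q[:,2]>z0)&(Q[:,2]<z1)
    return Q[m]
def rect(Q,trim=True):
    r=cv2.minAreaRect((Q[:,:2]*1000).astype(np.float32)); return [np.round(a,1) for a in r]
for nm,c in dict(y=(.449,.141),g=(.451,.025),o=(.445,-.102),b=(.435,-.205)).items():
    for n in P:
        A=near(P[n],c,.04,.010,.026); B=near(P[n],c,.04,.06,.09)
        print(nm,n,len(A),"foot",rect(A),"top",B.mean(0).round(4),len(B), np.median(B[:,2]))
    A=np.vstack([near(P[n],c,.04,.010,.026) for n in P]); print("  both",rect(A))
for n in P:
    Q=near(P[n],(.59,-.02),.17,.024,.036); Q=Q[(Q[:,0]>.52)&(Q[:,0]<.66)]; print("rack",n,len(Q),rect(Q),np.median(Q[:,2]))
    D=near(P[n],(.45,-.4),.09,.035,.05);(c,r)=cv2.minEnclosingCircle((D[:,:2]*1000).astype(np.float32)); print("dish",n,len(D),c,r)
    F=near(P[n],(.45,.34),.065,.05,.07);(c,r)=cv2.minEnclosingCircle((F[:,:2]*1000).astype(np.float32)); print("pailrim",n,len(F),c,r)
    H=near(P[n],(.45,.34),.07,.075,.15); print("hoop n",len(H)); 
    np.set_printoptions(suppress=True)
    G=near(P[n],(.6,.32),.16,.18,.26); print("hookarm",len(G)); print(G[np.argsort(G[:,2])][::max(1,len(G)//25)].round(3).tolist())
    H=H[np.argsort(H[:,2])];print(H[::max(1,len(H)//20)].round(3).tolist())
def up(p,u0,u1,v0,v1,f): return cv2.resize(p[v0:v1,u0:u1],None,fx=f,fy=f,interpolation=cv2.INTER_CUBIC)
a=up(z["tp"],130,210,145,275,4); b=up(z["sp"],200,360,265,385,4)
b=cv2.resize(b,None,fx=.8,fy=.8); h=max(a.shape[0],b.shape[0]); 
im=np.zeros((h,a.shape[1]+b.shape[1],3),np.uint8); im[:a.shape[0],:a.shape[1]]=a; im[:b.shape[0],a.shape[1]:]=b; im=im[:600,:800] if im.shape[1]<=800 else cv2.resize(im,None,fx=.9,fy=.9)
print(im.shape,a.shape,b.shape); cv2.imwrite("pics/crop2.png",im[:,:,::-1])
```

```text
y top 107 foot [array([452.1, 148. ]), array([45.8, 33.7]), np.float64(59.7)] top [0.4516 0.1475 0.07  ] 81 0.0694643368152151
y side 149 foot [array([452.4, 150.3]), array([49.4, 34.3]), np.float64(58.0)] top [0.4524 0.1539 0.0698] 100 0.06877755810729339
  both [array([452.3, 150.1]), array([49.6, 35.3]), np.float64(59.7)]
g top 109 foot [array([453.6,  27. ]), array([33.4, 44.8]), np.float64(0.0)] top [0.4536 0.0271 0.0704] 80 0.06929176625393761
g side 123 foot [array([454.7,  31.4]), array([48.8, 34.1]), np.float64(89.4)] top [0.454  0.0325 0.0698] 84 0.06955582750942127
  both [array([454.2,  30. ]), array([51.1, 34. ]), np.float64(85.7)]
o top 112 foot [array([ 447.3, -103.4]), array([45.8, 34. ]), np.float64(15.3)] top [ 0.4469 -0.1029  0.0701] 81 0.06963218936834921
o side 125 foot [array([ 447.6, -100.9]), array([46.7, 40.1]), np.float64(13.2)] top [ 0.4479 -0.0973  0.0697] 72 0.06850894874322845
  both [array([ 447.3, -101. ]), array([47.4, 40.1]), np.float64(13.2)]
b top 97 foot [array([ 438.2, -209.8]), array([45.8, 34. ]), np.float64(83.7)] top [ 0.4377 -0.2088  0.0703]
[... 2361 characters left out ...]
.558, 0.303, 0.226], [0.546, 0.304, 0.229], [0.653, 0.346, 0.232], [0.655, 0.347, 0.236], [0.657, 0.342, 0.238], [0.65, 0.338, 0.239], [0.655, 0.342, 0.241]]
[[0.396, 0.334, 0.075], [0.491, 0.363, 0.08], [0.399, 0.337, 0.085], [0.404, 0.339, 0.09], [0.406, 0.337, 0.094], [0.494, 0.358, 0.098], [0.398, 0.334, 0.101], [0.401, 0.332, 0.105], [0.488, 0.361, 0.111], [0.484, 0.361, 0.115], [0.48, 0.359, 0.119], [0.482, 0.36, 0.124], [0.465, 0.353, 0.126], [0.475, 0.355, 0.128], [0.419, 0.34, 0.129], [0.479, 0.357, 0.13], [0.467, 0.352, 0.132], [0.425, 0.343, 0.133], [0.437, 0.342, 0.134], [0.453, 0.351, 0.135], [0.445, 0.347, 0.136], [0.455, 0.351, 0.138]]
(468, 749, 3) (520, 320, 3) (384, 512, 3)
```

```bash
cat >> h.py <<'E'
def go(*wps):
    "waypoints (x,y,z,psi) tool down; prints rows rel. to current measured pose"
    from scipy.spatial.transform import Rotation as Ro
    s=readout.read_state(); R=s["tcp_rot"]; p=s["position"]
    print("t",round(s["time_s"],2),"p",p.round(4),"psi",np.degrees(np.arctan2(R[1,0],R[0,0])).round(1),"tilt",np.degrees(np.arccos(-R[2,2])).round(2),"op",round(s["opening"],3),"gf",round(s["grasp_force"],1),"F",s["force"].round(1))
    for x,y,z,a in wps:
        c,sn=np.cos(np.radians(a)),np.sin(np.radians(a)); T=np.array([[c,sn,0],[sn,-c,0],[0,0,-1]]).astype(float)
        print((x,y,z,a),"->",np.r_[R.T@(np.array([x,y,z])-p)/.25, Ro.from_matrix(R.T@T).as_rotvec()/(np.pi/2)].round(3).tolist())
def sensors():
    p,d=cap("top"); W=cloud("top",p,d); hsv=cv2.cvtColor(p,cv2.COLOR_RGB2HSV); H,S,V=[hsv[...,i] for i in range(3)]
    Q=W.reshape(-1,3)
    for n,(a,b) in dict(blue=(100,128),green=(45,85),orange=(6,17),yellow=(21,34)).items():
        with np.errstate(all='ignore'): m=(H>=a)&(H<=b)&(S>110)&(W[...,2]>.045)&(W[...,2]<.085)&(W[...,0]>.36)&(W[...,0]<.72)&(abs(W[...,1])<.28)
        if m.sum()<15: print(n,"none",m.sum()); continue
        c=np.median(W[m],0)
        with np.errstate(all='ignore'): k=(np.hypot(Q[:,0]-c[0],Q[:,1]-c[1])<.036)&(Q[:,2]>.01)&(Q[:,2]<.026)
        r=cv2.minAreaRect((Q[k][:,:2]*1000).astype(np.float32)) if k.sum()>5 else None
        print(n,m.sum(),"body",(c*1000).round(0),"foot",None if r is None else (np.round(r[0],1),np.round(r[1],1),round(r[2],1)))
E
python3 - <<'E'
from h import *
sensors(); go((.4382,-.2098,.16,-6.3),(.4382,-.2098,.026,-6.3))
E
```

```text
blue 65 body [ 436. -205.   68.] foot (array([ 438. , -210.1]), array([46.7, 34.2]), 84.8)
green 35 body [450.  25.  70.] foot (array([453.8,  27. ]), array([33.7, 44.8]), 0.1)
orange 68 body [ 445. -103.   69.] foot (array([ 447.5, -103.7]), array([45.8, 34.8]), 15.0)
yellow 60 body [451. 144.  69.] foot (array([452.4, 148.4]), array([46.6, 33.6]), 58.9)
t 0.25 p [ 0.1774 -0.5989  0.2221] psi 16.5 tilt 0.06 op 1.006 gf 0.0 F [ 0.6  0.3 -0.5]
(0.4382, -0.2098, 0.16, -6.3) -> [1.442, -1.196, 0.25, -0.001, 0.0, 0.253]
(0.4382, -0.2098, 0.026, -6.3) -> [1.442, -1.196, 0.786, -0.001, 0.0, 0.253]
```

View pics/crop2.png

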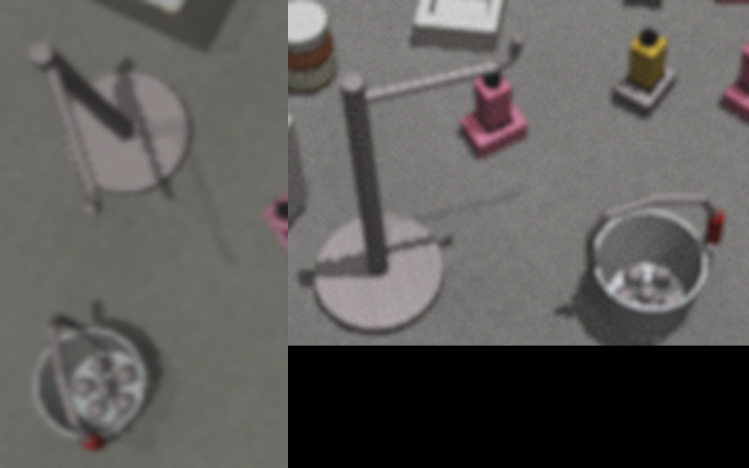

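The crop shows the hook arm running from the post toward (95,205), and the pail with its red grip at (93,442) and balls inside. I'll start with the blue sensor.

Request:
{"method": "send_rows", "body": {"moves": [[0.2,-0.17,0,0,0,0.09],[0.4,-0.33,0,0,0,0.18],[0.6,-0.5,0.05,0,0,0.253],[0.8,-0.66,0.1,0,0,0.253],[0.9,-0.75,0.12,0,0,0.253],[0.98,-0.81,0.15,0,0,0.253],[0.98,-0.81,0.15,0,0,0.253]], "grip": 0.65}}

```text
time_s: 0.95
position: [0.3556, -0.3309, 0.1843]
tcp_rot: [[0.994, -0.106, -0.001], [-0.106, -0.994, 0.004], [-0.002, -0.004, -1.0]]
force: [0.1, -1.0, 1.6]
opening: 0.65
grasp_force: 0.0
```

Run:
```python
from h import *
go((.4382,-.2098,.12,-6),(.4382,-.2098,.026,-6))
```

```text
t 0.95 p [ 0.3556 -0.3309  0.1843] psi -6.1 tilt 0.22 op 0.65 gf 0.0 F [ 0.1 -1.   1.6]
(0.4382, -0.2098, 0.12, -6) -> [0.277, -0.516, 0.258, -0.002, 0.001, -0.001]
(0.4382, -0.2098, 0.026, -6) -> [0.278, -0.515, 0.634, -0.002, 0.001, -0.001]
```

Request:
{"method": "send_rows", "body": {"moves": [[0.1,-0.19,0.08,0,0,0],[0.2,-0.37,0.16,0,0,0],[0.278,-0.515,0.25,0,0,0],[0.278,-0.515,0.25,0,0,0],[0.278,-0.515,0.35,0,0,0],[0.278,-0.515,0.45,0,0,0],[0.278,-0.515,0.55,0,0,0],[0.278,-0.515,0.6,0,0,0],[0.278,-0.515,0.632,0,0,0],[0.278,-0.515,0.632,0,0,0],[0.278,-0.515,0.632,0,0,0]]}}

```text
time_s: 2.05
position: [0.4384, -0.2158, 0.0276]
tcp_rot: [[0.994, -0.11, 0.001], [-0.11, -0.994, -0.001], [0.001, 0.001, -1.0]]
force: [-1.0, 1.2, 0.9]
opening: 0.646
grasp_force: 0.0
```

Request:
{"method": "send_rows", "body": {"moves": [[0,0,0,0,0,0],[0,0,0,0,0,0],[0,0,0,0,0,0],[0,0,0,0,0,0],[0,0,0,0,0,0],[0,0,0,0,0,0],[0,0,0,0,0,0],[0,0,0,0,0,0]], "grip": 0}}

```text
time_s: 2.85
position: [0.4379, -0.2148, 0.0272]
tcp_rot: [[0.994, -0.109, -0.0], [-0.109, -0.994, 0.0], [-0.0, -0.0, -1.0]]
force: [-0.3, 2.5, 4.5]
opening: 0.275
grasp_force: 30.0
```

Run:
```python
from h import *
go((.4382,-.2098,.14,-6),(.609,-.115,.14,87))
```

```text
t 2.85 p [ 0.4379 -0.2148  0.0272] psi -6.3 tilt 0.03 op 0.275 gf 30.0 F [-0.3  2.5  4.5]
(0.4382, -0.2098, 0.14, -6) -> [-0.001, -0.02, -0.451, -0.0, 0.0, -0.003]
(0.609, -0.115, 0.14, 87) -> [0.636, -0.472, -0.451, -0.0, -0.0, -1.036]
```

Request:
{"method": "send_rows", "body": {"moves": [[0,0,-0.1,0,0,0],[0,0,-0.22,0,0,0],[0,0,-0.35,0,0,0],[0.05,-0.05,-0.45,0,0,-0.09],[0.15,-0.12,-0.45,0,0,-0.18],[0.25,-0.2,-0.45,0,0,-0.27],[0.35,-0.28,-0.45,0,0,-0.36],[0.45,-0.35,-0.45,0,0,-0.45],[0.55,-0.42,-0.45,0,0,-0.54],[0.63,-0.47,-0.45,0,0,-0.63],[0.636,-0.472,-0.45,0,0,-0.72],[0.636,-0.472,-0.45,0,0,-0.8]]}}

```text
time_s: 4.05
position: [0.6093, -0.1147, 0.1383]
tcp_rot: [[0.405, 0.914, -0.001], [0.914, -0.405, -0.0], [-0.001, -0.001, -1.0]]
force: [-0.1, -0.5, -2.3]
opening: 0.277
grasp_force: 30.0
```

Request:
{"method": "send_rows", "body": {"moves": [[0,0,0,0,0,-0.09],[0,0,0,0,0,-0.18],[0,0,0,0,0,-0.236],[0,0,0,0,0,-0.236],[0,0,0,0,0,-0.236],[0,0,0,0,0,-0.236]]}}

```text
time_s: 4.65
position: [0.6088, -0.1153, 0.1391]
tcp_rot: [[0.054, 0.999, -0.001], [0.999, -0.054, 0.0], [0.0, -0.001, -1.0]]
force: [-0.2, -0.6, -2.5]
opening: 0.275
grasp_force: 30.0
```

Run:
```python
from h import *
go((.6091,-.1147,.05,87.1),(.6091,-.1147,.034,87.1))
p,d=cap("top");W=cloud("top",p,d).reshape(-1,3)
with np.errstate(all='ignore'): k=(np.hypot(W[:,0]-.614,W[:,1]+.0188)<.17)&(W[:,2]>.022)&(W[:,2]<.034)&(W[:,0]>.55)&(W[:,0]<.68)
print(k.sum(),cv2.minAreaRect((W[k][:,:2]*1000).astype(np.float32)))
p,d=cap("wrist"); cv2.imwrite("pics/w1.png",p[:,:,::-1]); sensors()
```

```text
t 4.65 p [ 0.6088 -0.1153  0.1391] psi 86.9 tilt 0.04 op 0.275 gf 30.0 F [-0.2 -0.6 -2.5]
(0.6091, -0.1147, 0.05, 87.1) -> [0.003, 0.001, 0.356, -0.0, -0.0, -0.002]
(0.6091, -0.1147, 0.034, 87.1) -> [0.003, 0.001, 0.42, -0.0, -0.0, -0.002]
660 ((617.0211181640625, 40.12360763549805), (143.3143310546875, 73.35974884033203), 87.33585357666016)
blue none 0
green none 0
orange none 0
yellow none 0
```

View pics/w1.png

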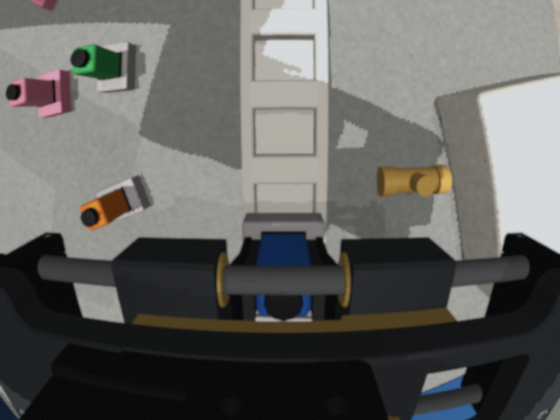

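The wrist view shows blue held squarely, with its foot (245–325, 215–235) lined up with the rack's width (242–328). Lowering it into the end slot.

Request:
{"method": "send_rows", "body": {"moves": [[0.003,0.001,0.12,0,0,0],[0.003,0.001,0.24,0,0,0],[0.003,0.001,0.3,0,0,0],[0.003,0.001,0.325,0,0,0],[0.003,0.001,0.35,0,0,0],[0.003,0.001,0.37,0,0,0],[0.003,0.001,0.39,0,0,0],[0.003,0.001,0.405,0,0,0],[0.003,0.001,0.415,0,0,0],[0.003,0.001,0.415,0,0,0]]}}

```text
time_s: 5.8
position: [0.6092, -0.1145, 0.0357]
tcp_rot: [[0.053, 0.999, -0.0], [0.999, -0.053, 0.0], [0.0, -0.0, -1.0]]
force: [-0.8, -0.4, -3.1]
opening: 0.275
grasp_force: 30.0
```

Run:
```python
from h import *
go((.6091,-.1147,.035,87.1))
```

```text
t 5.8 p [ 0.6092 -0.1145  0.0357] psi 87.0 tilt 0.02 op 0.275 gf 30.0 F [-0.8 -0.4 -3.1]
(0.6091, -0.1147, 0.035, 87.1) -> [-0.001, -0.0, 0.003, -0.0, -0.0, -0.002]
```

Request:
{"method": "send_rows", "body": {"moves": [[0,0,0.003,0,0,0],[0,0,0.003,0,0,0],[0,0,0,0,0,0],[0,0,-0.05,0,0,0],[0,0,-0.2,0,0,0],[0,0,-0.4,0,0,0],[-0.05,0.15,-0.45,0,0,-0.05],[-0.05,0.3,-0.45,0,0,-0.1],[-0.05,0.45,-0.45,0,0,-0.2],[-0.05,0.45,-0.45,0,0,-0.2],[-0.05,0.45,-0.45,0,0,-0.2]], "grip": 0.6}}

```text
time_s: 6.9
position: [0.7209, -0.1328, 0.1487]
tcp_rot: [[-0.258, 0.966, -0.0], [0.966, 0.258, -0.0], [0.0, -0.0, -1.0]]
force: [-1.0, 0.3, -0.5]
opening: 0.601
grasp_force: 0.0
```

Run:
```python
from h import *
sensors()
go((.4475,-.1036,.12,105.1),(.4475,-.1036,.026,105.1))
p,d=cap("wrist"); cv2.imwrite("pics/w2.png",p[:,:,::-1])
```

```text
blue none 0
green none 0
orange none 0
yellow none 0
t 6.95 p [ 0.7199 -0.1327  0.1484] psi 104.9 tilt 0.1 op 0.602 gf 0.0 F [-0.4 -0.1  0.4]
(0.4475, -0.1036, 0.12, 105.1) -> [0.393, -1.023, 0.116, -0.001, -0.001, -0.002]
(0.4475, -0.1036, 0.026, 105.1) -> [0.392, -1.022, 0.492, -0.001, -0.001, -0.002]
```

View pics/w2.png

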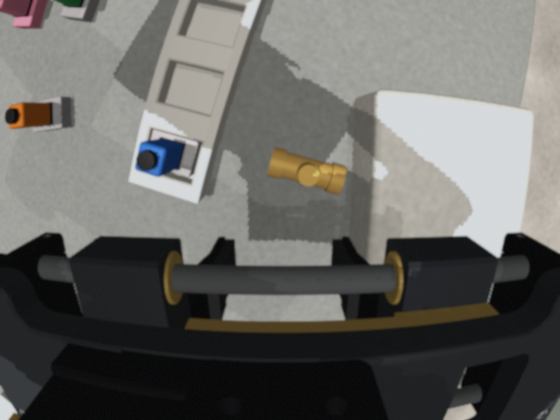

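Blue (155,157) sits in the end slot (135–195). I shifted the wrong way along tool y, which did no harm. Going to orange.

Request:
{"method": "send_rows", "body": {"moves": [[0.06,-0.16,0.02,0,0,0],[0.12,-0.32,0.04,0,0,0],[0.18,-0.48,0.06,0,0,0],[0.24,-0.64,0.08,0,0,0],[0.3,-0.8,0.1,0,0,0],[0.36,-0.9,0.11,0,0,0],[0.36,-0.9,0.11,0,0,0],[0.36,-0.9,0.11,0,0,0],[0.36,-0.9,0.11,0,0,0],[0.36,-0.9,0.11,0,0,0]]}}

```text
time_s: 8.0
position: [0.4818, -0.1047, 0.1212]
tcp_rot: [[-0.258, 0.966, 0.002], [0.966, 0.258, -0.001], [-0.001, 0.002, -1.0]]
force: [0.3, -1.5, 0.1]
opening: 0.597
grasp_force: 0.0
```

Run:
```python
from h import *
sensors()
go((.4475,-.1036,.12,105.1),(.4475,-.1036,.026,105.1))
```

```text
blue none 11
green 36 body [452.  24.  68.] foot (array([453.8,  27.1]), array([33.7, 45. ]), 0.2)
orange none 0
yellow none 0
t 8.05 p [ 0.4816 -0.1046  0.121 ] psi 105.0 tilt 0.1 op 0.599 gf 0.0 F [-0.1 -0.  -0.8]
(0.4475, -0.1036, 0.12, 105.1) -> [0.039, -0.131, 0.004, 0.001, 0.001, -0.002]
(0.4475, -0.1036, 0.026, 105.1) -> [0.039, -0.131, 0.38, 0.001, 0.001, -0.002]
```

Request:
{"method": "send_rows", "body": {"moves": [[0.039,-0.131,0.02,0,0,0],[0.039,-0.131,0.02,0,0,0],[0.039,-0.131,0.12,0,0,0],[0.039,-0.131,0.22,0,0,0],[0.039,-0.131,0.3,0,0,0],[0.039,-0.131,0.35,0,0,0],[0.039,-0.131,0.379,0,0,0],[0.039,-0.131,0.379,0,0,0],[0.039,-0.131,0.379,0,0,0]]}}

```text
time_s: 8.95
position: [0.4468, -0.1034, 0.0262]
tcp_rot: [[-0.258, 0.966, 0.001], [0.966, 0.258, -0.0], [-0.0, 0.001, -1.0]]
force: [-0.0, 0.4, -0.5]
opening: 0.602
grasp_force: 0.0
```

Request:
{"method": "send_rows", "body": {"moves": [[0,0,0,0,0,0],[0,0,0,0,0,0],[0,0,0,0,0,0],[0,0,0,0,0,0],[0,0,0,0,0,0],[0,0,0,0,0,0],[0,0,0,0,0,0]], "grip": 0}}

```text
time_s: 9.65
position: [0.4465, -0.1033, 0.0263]
tcp_rot: [[-0.258, 0.966, 0.001], [0.966, 0.258, -0.0], [-0.001, 0.001, -1.0]]
force: [0.4, 0.6, 4.4]
opening: 0.274
grasp_force: 30.0
```

Run:
```python
from h import *
go((.6124,-.0508,.139,87.1))
p,d=cap("top"); cv2.imwrite("pics/t3.png",p[:,:,::-1])
```

```text
t 9.65 p [ 0.4465 -0.1033  0.0263] psi 105.0 tilt 0.05 op 0.274 gf 30.0 F [0.4 0.6 4.4]
(0.6124, -0.0508, 0.139, 87.1) -> [0.031, 0.696, -0.45, 0.0, 0.0, 0.198]
```

View pics/t3.png

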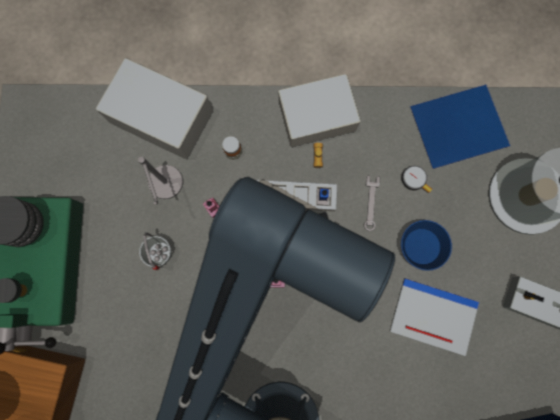

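The arm just hides yellow here, and blue is in its slot (325,195). Carrying orange to the next slot.

Request:
{"method": "send_rows", "body": {"moves": [[0,0,-0.1,0,0,0],[0,0,-0.25,0,0,0],[0,0,-0.4,0,0,0],[0,0.1,-0.45,0,0,0.05],[0.01,0.25,-0.45,0,0,0.1],[0.02,0.4,-0.45,0,0,0.15],[0.025,0.55,-0.45,0,0,0.198],[0.031,0.65,-0.45,0,0,0.198],[0.031,0.696,-0.45,0,0,0.198],[0.031,0.696,-0.45,0,0,0.198],[0.031,0.696,-0.45,0,0,0.198],[0.031,0.696,-0.45,0,0,0.198]]}}

```text
time_s: 10.9
position: [0.6102, -0.051, 0.138]
tcp_rot: [[0.051, 0.999, -0.003], [0.999, -0.051, 0.001], [0.0, -0.003, -1.0]]
force: [0.9, 0.1, -1.7]
opening: 0.275
grasp_force: 30.0
```

Run:
```python
from h import *
go((.6124,-.0508,.0347,87.1))
```

```text
t 10.9 p [ 0.6102 -0.051   0.138 ] psi 87.1 tilt 0.17 op 0.275 gf 30.0 F [ 0.9  0.1 -1.7]
(0.6124, -0.0508, 0.0347, 87.1) -> [0.001, 0.01, 0.413, -0.002, -0.0, 0.0]
```

Request:
{"method": "send_rows", "body": {"moves": [[0.001,0.007,0.12,0,0,0],[0.001,0.007,0.24,0,0,0],[0.001,0.007,0.3,0,0,0],[0.001,0.007,0.325,0,0,0],[0.001,0.007,0.35,0,0,0],[0.001,0.007,0.37,0,0,0],[0.001,0.007,0.39,0,0,0],[0.001,0.007,0.405,0,0,0],[0.001,0.007,0.412,0,0,0],[0.001,0.007,0.412,0,0,0]]}}

```text
time_s: 11.9
position: [0.6141, -0.0505, 0.0355]
tcp_rot: [[0.05, 0.999, -0.0], [0.999, -0.05, 0.0], [0.0, -0.0, -1.0]]
force: [0.1, -0.3, -2.2]
opening: 0.274
grasp_force: 30.0
```

Request:
{"method": "send_rows", "body": {"moves": [[0,0,0.005,0,0,0],[0,0,0.005,0,0,0],[0,0,0,0,0,0],[0,0,-0.1,0,0,0],[0,0,-0.25,0,0,0],[0,0,-0.4,0,0,0.09],[0.05,-0.1,-0.42,0,0,0.18],[0.1,-0.22,-0.42,0,0,0.27],[0.16,-0.34,-0.42,0,0,0.36],[0.22,-0.46,-0.42,0,0,0.45],[0.278,-0.58,-0.42,0,0,0.54],[0.278,-0.655,-0.42,0,0,0.63]], "grip": 0.6}}

```text
time_s: 13.1
position: [0.451, 0.0287, 0.1409]
tcp_rot: [[0.864, 0.503, -0.002], [0.503, -0.864, 0.001], [-0.001, -0.002, -1.0]]
force: [-0.7, 0.1, 0.2]
opening: 0.601
grasp_force: 0.0
```

Request:
{"method": "send_rows", "body": {"moves": [[0,0,0,0,0,0.09],[0,0,0,0,0,0.18],[0,0,0,0,0,0.27],[0,0,0,0,0,0.336],[0,0,0,0,0,0.336],[0,0,0,0,0,0.336],[0,0,0,0,0,0.336]]}}

```text
time_s: 13.8
position: [0.4541, 0.027, 0.1407]
tcp_rot: [[1.0, 0.005, 0.0], [0.005, -1.0, -0.0], [0.0, 0.0, -1.0]]
force: [0.4, 0.0, -0.0]
opening: 0.599
grasp_force: 0.0
```

Run:
```python
from h import *
go((.4538,.0270,.026,0))
sensors()
p,d=cap("wrist"); cv2.imwrite("pics/w4.png",p[:,:,::-1])
```

```text
t 13.8 p [0.4541 0.027  0.1407] psi 0.3 tilt 0.02 op 0.599 gf 0.0 F [ 0.4  0.  -0. ]
(0.4538, 0.027, 0.026, 0) -> [-0.001, -0.0, 0.459, 0.0, -0.0, 0.003]
blue 63 body [ 603. -111.   77.] foot (array([ 605.6, -112.3]), array([67.6, 65.9]), 89.9)
green none 0
orange 74 body [608. -51.  75.] foot (array([606.5, -50.4]), array([65.9, 67.3]), 57.5)
yellow none 5
```

View pics/w4.png

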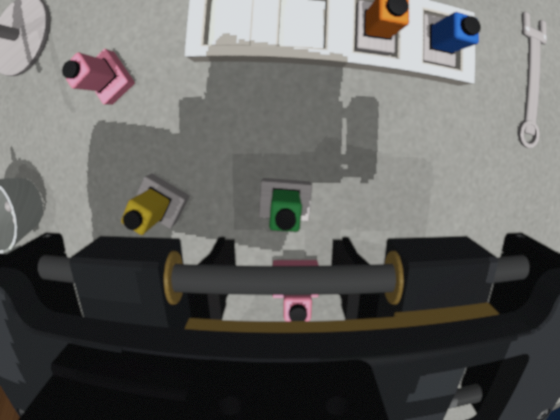

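Orange (385,20) and blue (455,35) are seated. Green (285,200) is right under the TCP and yellow is undisturbed.

Request:
{"method": "send_rows", "body": {"moves": [[0,0,0.1,0,0,0],[0,0,0.2,0,0,0],[0,0,0.3,0,0,0],[0,0,0.38,0,0,0],[0,0,0.43,0,0,0],[0,0,0.459,0,0,0],[0,0,0.459,0,0,0],[0,0,0.459,0,0,0]]}}

```text
time_s: 14.7
position: [0.4543, 0.027, 0.0261]
tcp_rot: [[1.0, 0.004, 0.001], [0.004, -1.0, -0.0], [0.001, 0.0, -1.0]]
force: [0.6, -0.2, -0.5]
opening: 0.601
grasp_force: 0.0
```

Request:
{"method": "send_rows", "body": {"moves": [[0,0,0,0,0,0],[0,0,0,0,0,0],[0,0,0,0,0,0],[0,0,0,0,0,0],[0,0,0,0,0,0],[0,0,0,0,0,0],[0,0,0,0,0,0]], "grip": 0}}

```text
time_s: 15.4
position: [0.4543, 0.0269, 0.0261]
tcp_rot: [[1.0, 0.004, 0.001], [0.004, -1.0, -0.0], [0.001, 0.0, -1.0]]
force: [0.2, -0.1, 4.4]
opening: 0.28
grasp_force: 29.1
```

Run:
```python
from h import *
go((.6156,.0132,.139,87.1))
```

```text
t 15.4 p [0.4543 0.0269 0.0261] psi 0.2 tilt 0.05 op 0.28 gf 29.1 F [ 0.2 -0.1  4.4]
(0.6156, 0.0132, 0.139, 87.1) -> [0.645, 0.057, -0.451, 0.001, -0.0, -0.965]
```

Request:
{"method": "send_rows", "body": {"moves": [[0,0,-0.1,0,0,0],[0,0,-0.25,0,0,0],[0,0,-0.4,0,0,-0.09],[0.08,0.01,-0.45,0,0,-0.18],[0.16,0.02,-0.45,0,0,-0.27],[0.24,0.02,-0.45,0,0,-0.36],[0.32,0.03,-0.45,0,0,-0.45],[0.4,0.04,-0.45,0,0,-0.54],[0.48,0.05,-0.45,0,0,-0.63],[0.56,0.057,-0.45,0,0,-0.72],[0.62,0.057,-0.45,0,0,-0.81],[0.645,0.057,-0.45,0,0,-0.9]]}}

```text
time_s: 16.6
position: [0.6162, 0.0133, 0.1372]
tcp_rot: [[0.148, 0.989, -0.001], [0.989, -0.148, 0.0], [0.0, -0.001, -1.0]]
force: [0.0, 0.0, -2.7]
opening: 0.277
grasp_force: 29.2
```

Request:
{"method": "send_rows", "body": {"moves": [[0,0,0,0,0,-0.065],[0,0,0,0,0,-0.065],[0,0,0,0,0,-0.065],[0,0,0,0,0,-0.065],[0,0,0,0,0,-0.065]]}}

```text
time_s: 17.1
position: [0.615, 0.0134, 0.1382]
tcp_rot: [[0.052, 0.999, -0.0], [0.999, -0.052, 0.0], [0.0, -0.0, -1.0]]
force: [0.8, 0.9, -1.8]
opening: 0.279
grasp_force: 29.2
```

Run:
```python
from h import *
go((.6156,.0134,.0345,87.1))
```

```text
t 17.1 p [0.615  0.0134 0.1382] psi 87.0 tilt 0.03 op 0.279 gf 29.2 F [ 0.8  0.9 -1.8]
(0.6156, 0.0134, 0.0345, 87.1) -> [0.0, 0.003, 0.415, -0.0, -0.0, -0.001]
```

Request:
{"method": "send_rows", "body": {"moves": [[0,0.002,0.12,0,0,0],[0,0.002,0.24,0,0,0],[0,0.002,0.3,0,0,0],[0,0.002,0.325,0,0,0],[0,0.002,0.35,0,0,0],[0,0.002,0.37,0,0,0],[0,0.002,0.39,0,0,0],[0,0.002,0.405,0,0,0],[0,0.002,0.416,0,0,0],[0,0.002,0.416,0,0,0],[0,0.002,0.416,0,0,0]]}}

```text
time_s: 18.2
position: [0.6159, 0.0133, 0.0345]
tcp_rot: [[0.051, 0.999, 0.0], [0.999, -0.051, -0.0], [-0.0, 0.0, -1.0]]
force: [-0.1, 0.4, -2.7]
opening: 0.274
grasp_force: 29.5
```

Request:
{"method": "send_rows", "body": {"moves": [[0,0,0,0,0,0],[0,0,0,0,0,0],[0,0,0,0,0,0],[0,0,-0.1,0,0,0],[0,0,-0.25,0,0,-0.09],[0,0,-0.4,0,0,-0.18],[0.1,-0.14,-0.42,0,0,-0.27],[0.2,-0.27,-0.42,0,0,-0.36],[0.3,-0.4,-0.42,0,0,-0.45],[0.4,-0.54,-0.42,0,0,-0.54],[0.506,-0.681,-0.42,0,0,-0.63],[0.506,-0.681,-0.42,0,0,-0.692]], "grip": 0.6}}

```text
time_s: 19.4
position: [0.4454, 0.1508, 0.1392]
tcp_rot: [[-0.865, 0.503, -0.007], [0.503, 0.865, 0.0], [0.007, -0.004, -1.0]]
force: [0.1, 1.0, -0.1]
opening: 0.601
grasp_force: 0.0
```

Request:
{"method": "send_rows", "body": {"moves": [[0,0,0,0,0,0],[0,0,0,0,0,0],[0,0,0,0,0,0]]}}

```text
time_s: 19.7
position: [0.4536, 0.1479, 0.1395]
tcp_rot: [[-0.859, 0.512, 0.002], [0.512, 0.859, 0.0], [-0.001, 0.001, -1.0]]
force: [0.7, -0.6, 0.0]
opening: 0.599
grasp_force: 0.0
```

Run:
```python
from h import *
go((.4523,.1482,.026,149.3))
p,d=cap("wrist"); cv2.imwrite("pics/w5.png",p[:,:,::-1])
```

```text
t 19.7 p [0.4536 0.1479 0.1395] psi 149.2 tilt 0.09 op 0.599 gf 0.0 F [ 0.7 -0.6  0. ]
(0.4523, 0.1482, 0.026, 149.3) -> [0.005, -0.002, 0.454, 0.001, 0.001, -0.001]
```

View pics/w5.png

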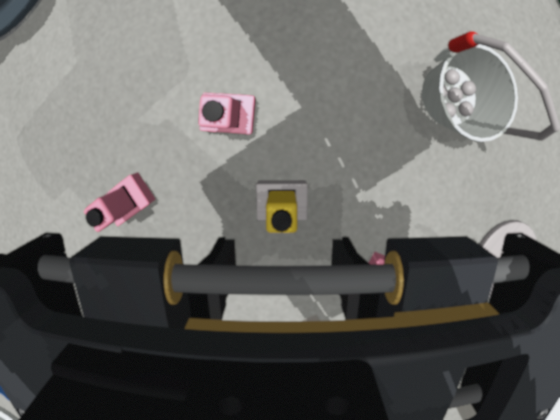

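Yellow (282,201) is where expected. Grasp it.

Request:
{"method": "send_rows", "body": {"moves": [[0.003,0,0.1,0,0,0],[0.003,0,0.2,0,0,0],[0.003,0,0.3,0,0,0],[0.003,0,0.38,0,0,0],[0.003,0,0.43,0,0,0],[0.003,0,0.454,0,0,0],[0.003,0,0.454,0,0,0],[0.003,0,0.454,0,0,0]]}}

```text
time_s: 20.55
position: [0.4522, 0.1486, 0.0261]
tcp_rot: [[-0.86, 0.511, 0.001], [0.511, 0.86, 0.0], [-0.001, 0.0, -1.0]]
force: [-0.1, 0.4, 0.4]
opening: 0.601
grasp_force: 0.0
```

Request:
{"method": "send_rows", "body": {"moves": [[0,0,0,0,0,0],[0,0,0,0,0,0],[0,0,0,0,0,0],[0,0,0,0,0,0],[0,0,0,0,0,0],[0,0,0,0,0,0],[0,0,0,0,0,0]], "grip": 0}}

```text
time_s: 21.25
position: [0.4516, 0.1488, 0.026]
tcp_rot: [[-0.86, 0.51, 0.0], [0.51, 0.86, -0.0], [-0.0, 0.0, -1.0]]
force: [-1.1, -0.5, 4.2]
opening: 0.276
grasp_force: 30.0
```

Run:
```python
from h import *
go((.6189,.0771,.139,87.1))
```

```text
t 21.25 p [0.4516 0.1488 0.026 ] psi 149.3 tilt 0.01 op 0.276 gf 30.0 F [-1.1 -0.5  4.2]
(0.6189, 0.0771, 0.139, 87.1) -> [-0.722, 0.095, -0.452, 0.0, 0.0, 0.692]
```

Request:
{"method": "send_rows", "body": {"moves": [[0,0,-0.1,0,0,0],[0,0,-0.25,0,0,0],[0,0,-0.4,0,0,0.09],[-0.1,0.01,-0.45,0,0,0.18],[-0.2,0.03,-0.45,0,0,0.27],[-0.3,0.04,-0.45,0,0,0.36],[-0.4,0.05,-0.45,0,0,0.45],[-0.5,0.07,-0.45,0,0,0.54],[-0.6,0.08,-0.45,0,0,0.63],[-0.68,0.09,-0.45,0,0,0.692],[-0.724,0.097,-0.45,0,0,0.692],[-0.724,0.097,-0.45,0,0,0.692]]}}

```text
time_s: 22.45
position: [0.6205, 0.0767, 0.1376]
tcp_rot: [[0.05, 0.999, 0.0], [0.999, -0.05, 0.0], [0.0, 0.0, -1.0]]
force: [-0.1, 0.6, -2.1]
opening: 0.274
grasp_force: 30.0
```

Request:
{"method": "send_rows", "body": {"moves": [[0,0,0,0,0,0],[0,0,0,0,0,0],[0,0,0,0,0,0]]}}

```text
time_s: 22.75
position: [0.6185, 0.0779, 0.1382]
tcp_rot: [[0.05, 0.999, -0.001], [0.999, -0.05, 0.0], [0.0, -0.001, -1.0]]
force: [0.2, -0.0, -3.0]
opening: 0.278
grasp_force: 30.0
```

Run:
```python
from h import *
go((.6189,.078,.0343,87.1))
```

```text
t 22.75 p [0.6185 0.0779 0.1382] psi 87.1 tilt 0.07 op 0.278 gf 30.0 F [ 0.2 -0.  -3. ]
(0.6189, 0.078, 0.0343, 87.1) -> [0.001, 0.002, 0.416, -0.001, -0.0, 0.0]
```

Request:
{"method": "send_rows", "body": {"moves": [[0,0.002,0.12,0,0,0],[0,0.002,0.24,0,0,0],[0,0.002,0.3,0,0,0],[0,0.002,0.325,0,0,0],[0,0.002,0.35,0,0,0],[0,0.002,0.37,0,0,0],[0,0.002,0.39,0,0,0],[0,0.002,0.405,0,0,0],[0,0.002,0.416,0,0,0],[0,0.002,0.416,0,0,0],[0,0.002,0.416,0,0,0]]}}

```text
time_s: 23.85
position: [0.6203, 0.0772, 0.0345]
tcp_rot: [[0.051, 0.999, 0.0], [0.999, -0.051, -0.0], [-0.0, 0.0, -1.0]]
force: [0.2, 0.8, -2.2]
opening: 0.28
grasp_force: 30.0
```

Request:
{"method": "send_rows", "body": {"moves": [[0,0,0,0,0,0],[0,0,0,0,0,0],[0,0,0,0,0,0],[0,0,-0.1,0,0,0],[0,0,-0.25,0,0,0],[0,0,-0.4,0,0,0],[0,0,-0.6,0,0,0],[0,0,-0.8,0,0,0],[0,0,-0.8,0,0,0],[0,0,-0.8,0,0,0],[0,0,-0.8,0,0,0]], "grip": 0.6}}

```text
time_s: 24.95
position: [0.619, 0.0773, 0.2332]
tcp_rot: [[0.051, 0.999, -0.003], [0.999, -0.051, 0.0], [-0.0, -0.003, -1.0]]
force: [0.2, -0.5, 0.1]
opening: 0.601
grasp_force: 0.0
```

```bash
cat >> h.py <<'E'
import json
def log():
    s=readout.read_state(); open("q.jsonl","a").write(json.dumps([s["joint_positions"].tolist(),s["position"].tolist(),s["tcp_rot"].tolist()])+"\n"); print(s["joint_positions"].round(2),s["position"].round(4))
E
python3 -c "
from h import *
log()"
```

```text
[-3.13 29.55 81.48 -0.   69.12 -0.18] [0.619  0.0773 0.2332]
```

Request:
{"method": "send_rows", "body": {"moves": [[0,-0.15,0,0,0,0],[0,-0.3,0,0,0,0],[0,-0.45,0,0,0,0],[0,-0.6,0,0,0,0],[0,-0.7,0,-0.09,0,0],[0,-0.7,0,-0.18,0,0],[0,-0.7,0,-0.27,0,0],[0,-0.7,0,-0.36,0,0],[0,-0.7,0,-0.36,0,0],[0,-0.7,0,-0.36,0,0],[0,-0.7,0,-0.36,0,0]]}}

```text
time_s: 26.05
position: [0.4474, 0.0861, 0.2346]
tcp_rot: [[0.052, 0.843, 0.535], [0.999, -0.044, -0.028], [0.0, 0.536, -0.844]]
force: [0.3, 0.1, -0.5]
opening: 0.604
grasp_force: 0.0
```

```bash
python3 -c "
from h import *
log(); s=readout.read_state(); print(s['tcp_rot'].round(3))"
```

```text
[ -3.36   8.89 127.58   1.11  11.12  -1.43] [0.4474 0.0861 0.2346]
[[ 0.052  0.843  0.535]
 [ 0.999 -0.044 -0.028]
 [ 0.     0.536 -0.844]]
```

Request:
{"method": "send_rows", "body": {"moves": [[0,0,0,0,0.09,0.05],[0,0,0,0,0.18,0.1],[0,0,0,0,0.27,0.15],[0,0,0,0,0.36,0.2],[0,0,0,0,0.36,0.2],[0,0,0,0,0.36,0.2],[0,0,0,0,0.36,0.2]]}}

```text
time_s: 26.75
position: [0.4495, 0.0839, 0.2368]
tcp_rot: [[0.0, 0.83, 0.558], [0.803, -0.333, 0.495], [0.596, 0.448, -0.666]]
force: [-0.8, 0.1, -2.3]
opening: 0.602
grasp_force: 0.0
```

Run:
```python
from h import *
log(); s=readout.read_state(); print(s['tcp_rot'].round(3))
L=[json.loads(l) for l in open("q.jsonl")]
L.append([[-83.7374233,30.2799439,82.1553108,-7e-4,67.6876959,-10.2289423],[0.17734912,-0.59856259,0.2215671],[[.95886,.283877,-.000245],[.283877,-.958858,.002132],[.00037,-.002114,-.999998]]])
from scipy.spatial.transform import Rotation as Ro
from scipy.optimize import least_squares
def fk(k,q):
    a1,z0,L1,e,L2,Lt,=k; q=np.radians(q)
    rz=lambda a:Ro.from_euler('z',a).as_matrix(); ry=lambda a:Ro.from_euler('y',a).as_matrix()
    R=rz(q[0]); p=R@np.array([a1,0,z0]); R=R@ry(q[1]); p=p+R@[0,0,L1]; R=R@ry(q[2]); p=p+R@[e,0,L2]
    R=R@rz(q[3])@ry(q[4]); R=R@rz(q[5]); p=p+R@[0,0,Lt]
    return p,R
def res(k): return np.concatenate([(fk(k,np.array(l[0]))[0]-l[1]) for l in L])
r=least_squares(res,[0,.4,.43,0,.43,.25]); print(r.x.round(4),np.abs(r.fun).max()*1000,"mm")
for l in L: print((fk(r.x,np.array(l[0]))[1].T@np.array(l[2])).round(3).tolist())
```

```text
[-36.3   16.8  133.56  75.2   48.95 -87.07] [0.4495 0.0839 0.2368]
[[ 0.     0.83   0.558]
 [ 0.803 -0.333  0.495]
 [ 0.596  0.448 -0.666]]
[-0.2548  0.0549  0.9016 -0.0118  0.4475  0.4561] 110.65928855863996 mm
[[0.0, -1.0, -0.0], [1.0, 0.0, 0.0], [-0.0, -0.0, 1.0]]
[[0.0, -1.0, 0.0], [1.0, 0.0, 0.0], [-0.0, -0.0, 1.0]]
[[-0.0, -1.0, -0.0], [1.0, -0.0, 0.0], [0.0, -0.0, 1.0]]
[[-0.0, -1.0, 0.0], [1.0, -0.0, 0.0], [-0.0, 0.0, 1.0]]
```

```bash
cat >> h.py <<'E'
from scipy.spatial.transform import Rotation as Ro
from scipy.optimize import least_squares
def fk(k,q):
    a1,z0,L1,e,L2,Lt,d=k; q=np.radians(q)
    rz=lambda a:Ro.from_euler('z',a).as_matrix(); ry=lambda a:Ro.from_euler('y',a).as_matrix()
    R=rz(q[0]); p=R@np.array([a1,d,z0]); R=R@ry(q[1]); p=p+R@[0,0,L1]; R=R@ry(q[2]); p=p+R@[e,0,L2]
    w=p; R=R@rz(q[3])@ry(q[4]); R=R@rz(q[5]); p=p+R@[0,0,Lt]
    return p,R@np.array([[0,-1,0],[1,0,0],[0,0,1.]]),w
E
python3 - <<'E'
from h import *
L=[json.loads(l) for l in open("q.jsonl")]
L.append([[-83.7374233,30.2799439,82.1553108,-7e-4,67.6876959,-10.2289423],[0.17734912,-0.59856259,0.2215671],[[.95886,.283877,-.000245],[.283877,-.958858,.002132],[.00037,-.002114,-.999998]]])
def res(k): return np.concatenate([(fk(k,np.array(l[0]))[0]-l[1]) for l in L])
r=least_squares(res,[0,.4,.43,0,.43,.25,.11]); print(r.x.round(4).tolist(),np.abs(r.fun).max()*1000,"mm")
for l in L: print(fk(r.x,l[0])[1].T@np.array(l[2]).round(3)[:,0], fk(r.x,l[0])[2].round(3))
E
```

```text
[-0.0, 0.2742, 0.588, 0.1141, 0.3917, 0.3055, 0.111] 1.096821530821579e-05 mm
[ 1.00030083e+00 -4.94205210e-04 -1.04981792e-05] [0.62  0.077 0.539]
[1.00035240e+00 1.92212374e-04 1.80213668e-04] [0.284 0.095 0.493]
[ 1.00001244e+00 -2.95721880e-04  1.63258938e-04] [ 0.279 -0.067  0.44 ]
[ 1.00016841e+00 -7.70929289e-05  3.70184379e-04] [ 0.177 -0.599  0.527]
```

FK fits to within 0.0001 mm. Next I'll refine the pail, stand and dish poses and check how the sensors are seated.

Run:
```python
from h import *
sensors()
for n in("top","side"):
    p,d=cap(n); W=cloud(n,p,d); hsv=cv2.cvtColor(p,cv2.COLOR_RGB2HSV); Q=W.reshape(-1,3); H=hsv.reshape(-1,3)
    with np.errstate(all='ignore'):
        k=((H[:,0]<6)|(H[:,0]>174))&(H[:,1]>140)&(np.hypot(Q[:,0]-.45,Q[:,1]-.34)<.08)&(Q[:,2]>.05)
        print(n,"red",k.sum(),np.median(Q[k],0).round(4))
        k=(np.hypot(Q[:,0]-.448,Q[:,1]-.345)<.06)&(Q[:,2]>.118)&(Q[:,2]<.15); h=Q[k]
        vx=cv2.fitLine(h[:,:2].astype(np.float32),cv2.DIST_HUBER,0,.01,.01).ravel(); print(" hoop",k.sum(),"yaw",np.degrees(np.arctan2(vx[1],vx[0])),"pt",vx[2:],"ext",h.min(0).round(3),h.max(0).round(3))
        k=(np.hypot(Q[:,0]-.448,Q[:,1]-.345)<.06)&(Q[:,2]>.054)&(Q[:,2]<.066); h=Q[k]
        f=least_squares(lambda c:np.hypot(h[:,0]-c[0],h[:,1]-c[1])-.041,[.447,.344],loss='soft_l1',f_scale=.002).x; print(" rim",k.sum(),f.round(4))
        k=(np.hypot(Q[:,0]-.6,Q[:,1]-.32)<.1)&(Q[:,2]>.208)&(Q[:,2]<.23)&(Q[:,0]<.64)&(Q[:,0]>.552); h=Q[k]
        vx=cv2.fitLine(h[:,:2].astype(np.float32),cv2.DIST_HUBER,0,.01,.01).ravel(); print(" hook",k.sum(),"yaw",np.degrees(np.arctan(vx[1]/vx[0])),"pt",vx[2:],"z",np.median(h[:,2]))
        k=(np.hypot(Q[:,0]-.6,Q[:,1]-.32)<.1)&(Q[:,2]>.233)&(Q[:,2]<.26); h=Q[k]
        print(" post top",np.median(h[h[:,0]>.6],0),"tip",np.median(h[h[:,0]<.6],0),(h[:,0]<.6).sum(), "tip min", h[h[:,0]<.6].min(0) if (h[:,0]<.6).any() else 0)
        k=(np.hypot(Q[:,0]-.64,Q[:,1]-.32)<.09)&(Q[:,2]>.004)&(Q[:,2]<.02); h=Q[k]; print(" foot",k.sum(),cv2.minEnclosingCircle((h[:,:2]*1000).astype(np.float32)),np.median(h[:,2]))
        k=(np.hypot(Q[:,0]-.472,Q[:,1]+.393)<.09)&(Q[:,2]>.036)&(Q[:,2]<.05); h=Q[k]
        f=least_squares(lambda c:np.hypot(h[:,0]-c[0],h[:,1]-c[1])-.068,[.472,-.393],loss='soft_l1',f_scale=.002).x; print(" dish",k.sum(),f.round(4))
```

```text
blue 64 body [ 604. -111.   76.] foot (array([ 604.8, -112.3]), array([67.7, 63. ]), 87.5)
green 42 body [608.  14.  76.] foot (array([611.1,  14.8]), array([66.4, 64.3]), 84.7)
orange 74 body [608. -51.  75.] foot (array([608.7, -51.4]), array([65.7, 69.4]), 64.1)
yellow 63 body [613.  74.  75.] foot (array([613.9,  75. ]), array([65.2, 64.4]), 88.9)
top red 6 [0.4016 0.327  0.096 ]
 hoop 86 yaw 16.137888 pt [0.43053836 0.33998555] ext [0.409 0.333 0.118] [0.483 0.357 0.141]
 rim 116 [0.447  0.3449]
 hook 128 yaw 21.201498 pt [0.5975278 0.3188521] z 0.22090056433855562
 post top [0.65166757 0.3390164  0.23673373] tip [0.54611881 0.29925546 0.24189596] 11 tip min [0.54304806 0.29623764 0.23704635]
 foot 762 ((640.2489624023438, 315.2648010253906), 88.45751953125) 0.009516023441091512
 dish 368 [ 0.4728 -0.3919]
side red 25 [0.4019 0.3382 0.0937]
 hoop 143 yaw 15.368374 pt [0.45500135 0.3499099 ] ext [0.408 0.335 0.118] [0.486 0.361 0.142]
 rim 241 [0.4474 0.3468]
 hook 197 yaw 21.542553 pt [0.58412504 0.31677148] z 0.22171086234307752
 post top [0.65215396 0.34358138 0.23837959] tip [0.54616656 0.30279739 0.23996724] 25 tip min [0.5423805  0.29892356 0.23305917]
 foot 1336 ((660.9130859375, 340.68414306640625), 82.03290557861328) 0.01063194213751381
 dish 200 [ 0.4717 -0.3898]
```

All four feet are seated; each body top reads 75–76 mm, which is 8 mm up on the rack floor. Next I'll plan the pail grasp, pour and hang with the fitted kinematics.

```bash
cat >> h.py <<'E'
K=[0,.2742,.588,.1141,.3917,.3055,.111]
LO=np.array([-176.7,-43.2,12.5,-82,0,-163.6])+3; HI=np.array([176.7,126.2,140,262,151.7,163.6])-3
def ik(p,R,q0):
    f=lambda q:np.r_[(lambda o:np.r_[(o[0]-p)*4,(o[1]-R).ravel()*.5])(fk(K,q))]
    r=least_squares(f,np.clip(q0,LO+.1,HI-.1),bounds=(LO,HI),xtol=1e-10,max_nfev=60)
    return r.x,np.abs(r.fun).max()
PAIL=np.array([.4472,.3458,0.]);PYAW=16.;SEAT=np.array([.5868,.3160,.220]);SYAW=21.4;DISH=np.array([.4722,-.3908,0])
def tool_in_pail(phi,s,zg=.089):
    a=np.array([np.cos(phi),0,-np.sin(phi)]); y=np.array([0,s,0.]); x=np.cross(y,a)
    return np.array([-.047,0,zg])+.019*a, np.c_[x,y,a]
def tcp(P,Rp,g): return P+Rp@g[0], Rp@g[1]
rz=lambda d:Ro.from_euler('z',d,degrees=True).as_matrix()
E
cat > plan.py <<'E'
from h import *
rng=np.random.default_rng(0)
for phi in (35,45,55,65,75,90):
  for s in(1,-1):
    g=tool_in_pail(np.radians(phi),s)
    sols={}
    for _ in range(14):
        q,e=ik(*tcp(PAIL,rz(PYAW),g),rng.uniform(LO,HI))
        if e<1e-3: sols[tuple(q.round(0))]=q
    for q in sols.values():
        # hang both pail yaws
        out=[]
        for dy in(90,-90):
            best=None
            for sgn in (0,1):
                H,e=ik(*tcp(np.r_[SEAT[:2],.0915],rz(SYAW+dy),g),q)
            out.append((dy,"%.4f"%e,H.round(0).tolist()))
        l,el=ik(*tcp(PAIL+[0,0,.15],rz(PYAW),g),q)
        print(phi,s,q.round(0).tolist(),"lift %.4f"%el,"hang",out)
E
python3 plan.py
```

```text
35 1 [36.0, 54.0, 135.0, 199.0, 63.0, 93.0] lift 0.0000 hang [(90, '0.0000', [-5.0, 48.0, 79.0, 47.0, 87.0, 136.0]), (-90, '0.2728', [41.0, 47.0, 104.0, 259.0, 56.0, 82.0])]
35 -1 [36.0, 54.0, 135.0, 199.0, 63.0, -87.0] lift 0.0000 hang [(90, '0.0000', [-5.0, 48.0, 79.0, 47.0, 87.0, -44.0]), (-90, '0.2728', [41.0, 47.0, 104.0, 259.0, 56.0, -98.0])]
45 1 [34.0, 45.0, 131.0, 200.0, 41.0, 88.0] lift 0.0000 hang [(90, '0.0000', [-2.0, 44.0, 79.0, 41.0, 81.0, 141.0]), (-90, '0.2723', [38.0, 42.0, 106.0, 259.0, 44.0, 87.0])]
45 -1 [34.0, 45.0, 131.0, 200.0, 41.0, -92.0] lift 0.0000 hang [(90, '0.0000', [-2.0, 44.0, 79.0, 41.0, 81.0, -39.0]), (-90, '0.2723', [38.0, 42.0, 106.0, 259.0, 44.0, -93.0])]
55 1 [33.0, 39.0, 126.0, 207.0, 21.0, 78.0] lift 0.0332 hang [(90, '0.0000', [1.0, 41.0, 80.0, 34.0, 76.0, 146.0]), (-90, '0.2718', [34.0, 39.0, 108.0, 259.0, 32.0, 91.0])]
55 -1 [33.0, 39.0, 126.0, 207.0, 21.0, -102.0] lift 0.0332 hang [(90, '0.0000', [1.0, 41.0, 80.0, 34.0, 76.0, -34.0]), (-90, '0.2718', [34.0, 39.0, 108.0, 259.0, 32.0, -89.0])]
75 1 [29.0, 34.0, 114.0, -11.0, 17.0, -66.0] lift 0.0000 hang [(90, '0.1613', [19.0, 36.0, 83.0, -6.0, 57.0, -161.0]), (-90, '0.0000', [29.0, 40.0, 75.0, -16.0, 68.0, 14.0])]
75 -1 [29.0, 34.0, 114.0, -11.0, 17.0, 114.0] lift 0.0000 hang [(90, '0.0000', [8.0, 38.0, 80.0, 16.0, 67.0, -20.0]), (-90, '0.1514', [20.0, 36.0, 82.0, 3.0, 59.0, 161.0])]
90 1 [27.0, 36.0, 104.0, -0.0, 40.0, -79.0] lift 0.0000 hang [(90, '0.1062', [21.0, 37.0, 83.0, -15.0, 58.0, -161.0]), (-90, '0.0000', [23.0, 38.0, 78.0, 0.0, 64.0, 1.0])]
90 -1 [27.0, 36.0, 104.0, 0.0, 40.0, 101.0] lift 0.0000 hang [(90, '0.0000', [15.0, 37.0, 80.0, 0.0, 63.0, -7.0]), (-90, '0.0911', [17.0, 36.0, 83.0, 12.0, 59.0, 161.0])]
```

```bash
cat > pour.py <<'E'
from h import *
import sys
rng=np.random.default_rng(1)
def box(p,R):
    g=p-.019*R[:,2]; P=[]
    for l in(.051,.10,.15):
        for x in(-.0375,.0375):
            for y in(-.095,0,.095): P.append(g-l*R[:,2]+x*R[:,0]+y*R[:,1])
    return np.array(P)
res=[]
def pourpose(Rp,hl=.062,back=.015):
    u=Rp[:,2]; dn=np.array([0,0,-1.])-(-u[2])*u; dn/=np.linalg.norm(dn)
    low=.06*u+.042*dn; uh=u.copy(); uh[2]=0; uh/=np.linalg.norm(uh)
    P=DISH-uh*back-low; P[2]=hl-low[2]; return P,dn
if __name__=="__main__":
  for phi in(35,45,60,75):
   s=-1; g=tool_in_pail(np.radians(phi),s); n=0; cand=[]
   for _ in range(6000):
    Rp=Ro.random(random_state=rng).as_matrix(); u=Rp[:,2]
    if not -.6<u[2]<-.35: continue
    P,dn=pourpose(Rp)
    ang=np.degrees(np.arctan2(abs(dn@Rp[:,1]),dn@Rp[:,0]))  # 90 = over +-y, 180 = over grip side
    if not 50<ang<130: continue
    p,R=tcp(P,Rp,g); B=box(p,R); w=p-.3055*R[:,2]
    lift=max(0,.075-B[:,2].min(),.11-w[2],.07-p[2])
    if lift>.06: continue
    P=P+[0,0,lift];p=p+[0,0,lift]
    r=np.hypot(*w[:2]); 
    if not .3<r<.95: continue
    cand.append((lift,P,Rp,p,R,ang,u[2]))
   cand.sort(key=lambda c:c[0]); k=0
   for c in cand[:120]:
    for q0 in ([-40,45,100,100,60,-60],[-40,45,100,100,60,90],[-40,40,100,20,60,0]):
     q,e=ik(c[3],c[4],np.array(q0,float))
     if e<1e-3:
      print(phi,"lift %.3f"%c[0],"ang %.0f uz %.2f"%(c[5],c[6]),"a",c[4][:,2].round(2),"u",c[2][:,2].round(2),"px",c[2][:,0].round(2),"q",q.round(0).tolist()); k+=1; break
    if k>=9: break
E
python3 pour.py
```

```text
35 lift 0.036 ang 52 uz -0.35 a [-0.62 -0.73 -0.27] u [-0.03  0.94 -0.35] px [-0.78 -0.24 -0.58] q [-21.0, 58.0, 77.0, -65.0, 92.0, -2.0]
35 lift 0.038 ang 51 uz -0.40 a [ 0.25 -0.94 -0.25] u [ 0.4   0.82 -0.4 ] px [ 0.58 -0.57 -0.58] q [-27.0, 54.0, 124.0, 229.0, 74.0, 135.0]
35 lift 0.040 ang 51 uz -0.41 a [ 0.73  0.64 -0.23] u [-0.12 -0.9  -0.41] px [ 0.81  0.15 -0.57] q [-80.0, 56.0, 86.0, 57.0, 97.0, 75.0]
35 lift 0.041 ang 52 uz -0.39 a [ 0.05  0.97 -0.24] u [ 0.57 -0.72 -0.39] px [ 0.47  0.68 -0.56] q [-65.0, 68.0, 48.0, 38.0, 132.0, 76.0]
35 lift 0.041 ang 51 uz -0.41 a [ 0.97  0.   -0.23] u [-0.68 -0.6  -0.41] px [ 0.71 -0.42 -0.57] q [-86.0, 54.0, 120.0, 92.0, 76.0, 49.0]
35 lift 0.041 ang 53 uz -0.38 a [-0.61 -0.76 -0.24] u [ 0.91  0.14 -0.38] px [-0.1  -0.82 -0.56] q [-20.0, 58.0, 79.0, -67.0, 92.0, 99.0]
35 lift 0.041 ang 55 uz -0.36 a [-0.47 -0.85 -0.24] u [-0.23  0.91 -0.36] px [-0.74 -0.4  -0.54] q [-19.0, 56.0, 87.0, -74.0, 85.0, 1.0]
35 lift 0.043 ang 56 uz -0.35 a [-0.95  0.19 -0.23] u [ 0.53 -0.77 -0.35] px [-0.79 -0.31 -0.53] q [-36.0, 74.0, 32.0, -42.0, 142.0, 1
[... 833 characters left out ...]
160.0]
45 lift 0.055 ang 56 uz -0.42 a [ 0.97  0.22 -0.07] u [-0.84  0.36 -0.42] px [ 0.54  0.67 -0.51] q [-86.0, 57.0, 108.0, 80.0, 88.0, 153.0]
45 lift 0.055 ang 56 uz -0.42 a [ 0.77  0.63 -0.07] u [-0.24 -0.88 -0.42] px [ 0.86  0.01 -0.51] q [-81.0, 59.0, 88.0, 62.0, 103.0, 70.0]
45 lift 0.055 ang 58 uz -0.38 a [ 1.    0.06 -0.08] u [-0.77  0.51 -0.38] px [ 0.64  0.59 -0.49] q [-87.0, 57.0, 116.0, 89.0, 85.0, 149.0]
45 lift 0.057 ang 53 uz -0.47 a [ 0.98  0.21 -0.04] u [-0.61 -0.64 -0.47] px [ 0.78 -0.35 -0.53] q [-87.0, 58.0, 111.0, 81.0, 90.0, 56.0]
60 lift 0.052 ang 50 uz -0.36 a [ 0.09 -1.    0.01] u [ 0.28  0.89 -0.36] px [ 0.66 -0.45 -0.6 ] q [-23.0, 61.0, 117.0, 242.0, 90.0, 134.0]
```

```bash
cat > chain.py <<'E'
from h import *
from pour import pourpose,box
from scipy.spatial.transform import Slerp
def interp(A,B,n):
    S=Slerp([0,1],Ro.from_matrix([A[1],B[1]]))
    return [(A[0]+(B[0]-A[0])*t,S(t).as_matrix()) for t in np.linspace(0,1,n+1)[1:]]
def run(q,A,name,B,n=10):
    mx=0;e=0;mz=9
    for T in interp(A,B,n):
        q2,ee=ik(*T,q); mx=max(mx,np.abs(q2-q).max()); e=max(e,ee); q=q2; mz=min(mz,box(*T)[:,2].min(),fk(K,q)[2][2])
    print(f"{name:8s} e{e:.4f} dq{mx:.0f} minz{mz:.3f}",q.round(0).tolist()); return q
def poses(phi,th,u,px,s=-1,hl=.062,lift=.055):
    g=tool_in_pail(np.radians(phi),s)
    z=np.array(u)/np.linalg.norm(u); x=np.array(px)-z*(z@px); x/=np.linalg.norm(x); Rp=np.c_[x,np.cross(z,x),z]
    P,_=pourpose(Rp); P=P+[0,0,lift]
    up=lambda x,y,z,yaw: tcp(np.array([x,y,z]),rz(yaw),g)
    return g,P,Rp,up
if __name__=="__main__":
  s0=readout.read_state(); q0=s0["joint_positions"]
  for phi,th,u,px in((45,0,(-.24,-.88,-.42),(.86,.01,-.51)),(45,-10,(-.64,-.66,-.39),(.74,-.38,-.56)),(40,10,(-.12,-.9,-.41),(.81,.15,-.57))):
    g,P,Rp,up=poses(phi,th,u,px); print(phi,P.round(3))
    A=(s0["position"],s0["tcp_rot"]); q=q0
    seq=[("pre",up(*PAIL[:2],.1,PYAW)),("grasp",up(*PAIL[:2],0,PYAW)),("lift",up(*PAIL[:2],.15,PYAW)),("c1",up(.52,.12,.16,5)),("c2",up(.56,-.1,.16,0)),("c3",up(P[0],P[1]+.02,.16,th)),("pour",tcp(P,Rp,g)),("back",up(P[0],P[1]+.02,.16,th)),("c2",up(.56,-.1,.16,20)),("h0",up(.45,.20,.16,60)),]
    d=np.array([np.cos(np.radians(SYAW)),np.sin(np.radians(SYAW))])
    h=SEAT[:2]-d*.12
    seq+= [("h1",up(*h,.124,SYAW+90)),("h2",up(*SEAT[:2],.124,SYAW+90)),("h3",up(*SEAT[:2],.0915,SYAW+90))]
    for n,B in seq: q=run(q,A,n,B); A=B
E
python3 chain.py
```

```text
45 [ 0.486 -0.341  0.18 ]
pre      e0.0209 dq21 minz0.199 [34.0, 28.0, 128.0, 215.0, 23.0, -109.0]
grasp    e0.0000 dq3 minz0.099 [34.0, 45.0, 131.0, 200.0, 41.0, -92.0]
lift     e0.0000 dq9 minz0.114 [34.0, 20.0, 126.0, 237.0, 16.0, -133.0]
c1       e0.0000 dq9 minz0.250 [-3.0, 15.0, 132.0, 155.0, 13.0, -71.0]
c2       e0.0000 dq10 minz0.259 [-38.0, 17.0, 127.0, 96.0, 26.0, -35.0]
c3       e0.0000 dq4 minz0.259 [-70.0, 21.0, 118.0, 67.0, 46.0, -31.0]
pour     e0.0000 dq16 minz0.074 [-82.0, 59.0, 88.0, 62.0, 103.0, 70.0]
back     e0.0000 dq16 minz0.085 [-70.0, 21.0, 118.0, 67.0, 46.0, -31.0]
c2       e0.0000 dq3 minz0.259 [-47.0, 20.0, 121.0, 70.0, 44.0, -33.0]
h0       e0.0000 dq4 minz0.259 [-23.0, 17.0, 128.0, 64.0, 51.0, -42.0]
h1       e0.0000 dq3 minz0.223 [-7.0, 35.0, 96.0, 39.0, 78.0, -47.0]
h2       e0.0000 dq2 minz0.223 [-2.0, 42.0, 78.0, 41.0, 84.0, -37.0]
h3       e0.0000 dq0 minz0.190 [-2.0, 44.0, 79.0, 41.0, 81.0, -39.0]
45 [ 0.51  -0.352  0.179]
pre      e0.0209 dq21 minz0.199 [34.0, 28.0, 128.0, 215.0, 23.0, -109.0]
grasp    e0.0000 dq3 minz0.099 [34.0, 45.0, 131.0, 20
[... 1043 characters left out ...]
    e0.0000 dq6 minz0.244 [-3.0, 18.0, 136.0, 164.0, 24.0, -81.0]
c2       e0.0000 dq7 minz0.253 [-40.0, 19.0, 131.0, 111.0, 32.0, -53.0]
c3       e0.0000 dq7 minz0.253 [-74.0, 25.0, 115.0, 65.0, 57.0, -41.0]
pour     e0.0000 dq17 minz0.086 [-79.0, 57.0, 83.0, 57.0, 103.0, 77.0]
back     e0.0000 dq17 minz0.095 [-74.0, 25.0, 115.0, 65.0, 57.0, -41.0]
c2       e0.0000 dq3 minz0.253 [-49.0, 22.0, 124.0, 79.0, 47.0, -43.0]
h0       e0.0000 dq4 minz0.253 [-26.0, 20.0, 130.0, 70.0, 55.0, -51.0]
h1       e0.0000 dq4 minz0.217 [-9.0, 37.0, 96.0, 42.0, 81.0, -50.0]
h2       e0.0000 dq2 minz0.217 [-4.0, 44.0, 78.0, 44.0, 86.0, -39.0]
h3       e0.0000 dq0 minz0.185 [-4.0, 46.0, 79.0, 44.0, 84.0, -42.0]
```

```bash
cat >> chain.py <<'E'
def mv(*Ts):
    "print rows to targets from current measured pose; check ik"
    s=readout.read_state(); A=(s["position"],s["tcp_rot"]); q=s["joint_positions"]; R=A[1]
    print("t",round(s["time_s"],2),"p",A[0].round(4),"gf",round(s["grasp_force"],1),"op",round(s["opening"],3),"F",s["force"].round(1))
    for T in Ts:
        q=run(q,A,"",T,8); A=T
        print("   ",np.r_[R.T@(T[0]-s["position"])/.25,Ro.from_matrix(R.T@T[1]).as_rotvec()/(np.pi/2)].round(3).tolist())
G,P1,R1,up=poses(45,0,(-.24,-.88,-.42),(.86,.01,-.51),lift=.045)
E
python3 - <<'E'
from chain import *
best=min(range(-90,91,5),key=lambda t:Ro.from_matrix(rz(t).T@R1).magnitude()); print("theta",best,np.degrees(Ro.from_matrix(rz(best).T@R1).magnitude()))
T=up(*PAIL[:2],.1,PYAW)
mv((np.array([.47,.2,.28]),T[1]),T)
E
```

```text
theta -50 114.72481593114735
t 26.9 p [0.4475 0.0827 0.2333] gf 0.0 op 0.606 F [-0.9 -0.4  0.8]
         e0.0000 dq21 minz0.225 [6.0, 8.0, 127.0, 93.0, 7.0, -9.0]
    [0.489, -0.002, 0.154, -0.193, -0.094, 0.596]
         e0.0000 dq37 minz0.199 [34.0, 28.0, 128.0, 215.0, 23.0, -109.0]
    [0.677, -0.552, 0.582, -0.193, -0.094, 0.596]
```

Request:
{"method": "send_rows", "body": {"moves": [[0.08,0,0.03,-0.03,-0.02,0.1],[0.16,0,0.06,-0.06,-0.03,0.18],[0.24,0,0.09,-0.1,-0.05,0.27],[0.32,0,0.12,-0.13,-0.07,0.36],[0.4,0,0.14,-0.16,-0.08,0.45],[0.489,0,0.154,-0.193,-0.094,0.54],[0.489,0,0.154,-0.193,-0.094,0.596],[0.489,0,0.154,-0.193,-0.094,0.596],[0.489,0,0.154,-0.193,-0.094,0.596],[0.489,0,0.154,-0.193,-0.094,0.596]]}}

```text
time_s: 27.9
position: [0.4672, 0.2053, 0.2825]
tcp_rot: [[0.673, 0.286, 0.682], [0.202, -0.958, 0.201], [0.711, 0.002, -0.703]]
force: [0.0, -0.0, -0.7]
opening: 0.6
grasp_force: 0.0
```

Run:
```python
from chain import *
print(readout.read_state()["joint_positions"].round(1))
T=up(*PAIL[:2],.1,PYAW); mv(T,up(*PAIL[:2],0,PYAW))
```

```text
[  7.    7.9 127.5  93.2   6.7 -10.1]
t 27.9 p [0.4672 0.2053 0.2825] gf 0.0 op 0.6 F [ 0.  -0.  -0.7]
         e0.0000 dq38 minz0.199 [34.0, 28.0, 128.0, 215.0, 23.0, -109.0]
    [-0.339, -0.564, 0.264, -0.004, -0.003, 0.006]
         e0.0000 dq4 minz0.099 [34.0, 45.0, 131.0, 200.0, 41.0, -92.0]
    [-0.623, -0.565, 0.545, -0.004, -0.003, 0.006]
```

Request:
{"method": "send_rows", "body": {"moves": [[-0.04,-0.07,0.03,0,0,0],[-0.08,-0.14,0.06,0,0,0],[-0.13,-0.21,0.1,0,0,0],[-0.17,-0.28,0.13,0,0,0],[-0.21,-0.35,0.17,0,0,0],[-0.25,-0.42,0.2,0,0,0],[-0.3,-0.5,0.24,0,0,0],[-0.339,-0.564,0.264,0,0,0.005],[-0.339,-0.564,0.264,0,0,0.005],[-0.339,-0.564,0.264,0,0,0.005],[-0.339,-0.564,0.264,0,0,0.005],[-0.339,-0.564,0.264,0,0,0.005]]}}

```text
time_s: 29.1
position: [0.4151, 0.3355, 0.174]
tcp_rot: [[0.679, 0.278, 0.68], [0.193, -0.961, 0.2], [0.708, -0.004, -0.706]]
force: [0.1, -0.2, 0.1]
opening: 0.601
grasp_force: 0.0
```

Run:
```python
from chain import *
print(readout.read_state()["joint_positions"].round(1))
T=up(*PAIL[:2],.1,PYAW); mv(T,up(*PAIL[:2],0,PYAW))
p,d=cap("wrist"); cv2.imwrite("pics/w6.png",p[:,:,::-1])
```

```text
[  34.1   27.8  128.7  212.6   23.6 -107.3]
t 29.1 p [0.4151 0.3355 0.174 ] gf 0.0 op 0.601 F [ 0.1 -0.2  0.1]
         e0.0000 dq0 minz0.197 [34.0, 28.0, 128.0, 215.0, 23.0, -109.0]
    [0.005, -0.004, -0.004, -0.003, -0.001, -0.001]
         e0.0000 dq4 minz0.099 [34.0, 45.0, 131.0, 200.0, 41.0, -92.0]
    [-0.279, -0.003, 0.279, -0.003, -0.001, -0.001]
```

View pics/w6.png

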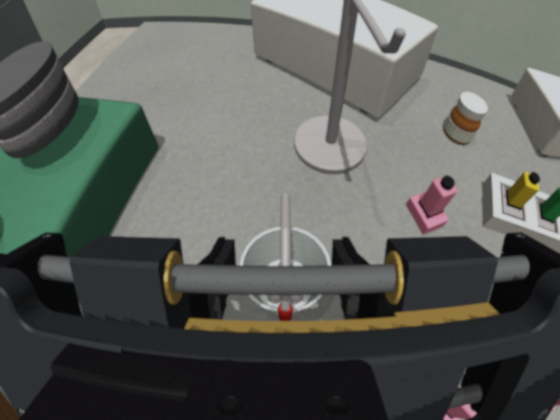

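The hoop (286,195–300) and red grip (285,312) lie on the finger centre line (283). Descend and pinch.

Request:
{"method": "send_rows", "body": {"moves": [[-0.05,0,0.05,0,0,0],[-0.1,0,0.1,0,0,0],[-0.15,0,0.15,0,0,0],[-0.19,0,0.19,0,0,0],[-0.22,0,0.22,0,0,0],[-0.25,0,0.25,0,0,0],[-0.27,0,0.27,0,0,0],[-0.279,0,0.279,0,0,0],[-0.279,0,0.279,0,0,0],[-0.279,0,0.279,0,0,0],[-0.279,0,0.279,0,0,0]]}}

```text
time_s: 30.25
position: [0.4157, 0.3356, 0.0764]
tcp_rot: [[0.678, 0.276, 0.681], [0.191, -0.961, 0.199], [0.71, -0.005, -0.705]]
force: [-0.7, 0.5, 0.7]
opening: 0.602
grasp_force: 0.0
```

Request:
{"method": "send_rows", "body": {"moves": [[0,0,0,0,0,0],[0,0,0,0,0,0],[0,0,0,0,0,0],[0,0,0,0,0,0],[0,0,0,0,0,0],[0,0,0,0,0,0],[0,0,0,0,0,0],[0,0,0,0,0,0]], "grip": 0}}

```text
time_s: 31.05
position: [0.4155, 0.3356, 0.0757]
tcp_rot: [[0.679, 0.276, 0.68], [0.192, -0.961, 0.199], [0.709, -0.005, -0.705]]
force: [0.6, -0.0, 0.4]
opening: 0.123
grasp_force: 30.0
```

Run:
```python
from chain import *
mv(up(*PAIL[:2],.03,PYAW),up(*PAIL[:2],.16,PYAW))
```

```text
t 31.05 p [0.4155 0.3356 0.0757] gf 30.0 op 0.123 F [ 0.6 -0.   0.4]
         e0.0000 dq1 minz0.102 [34.0, 40.0, 131.0, 202.0, 36.0, -95.0]
    [0.084, -0.005, -0.085, -0.002, -0.002, -0.002]
         e0.0000 dq11 minz0.145 [34.0, 18.0, 125.0, 244.0, 14.0, -140.0]
    [0.453, -0.007, -0.452, -0.002, -0.002, -0.002]
```

Request:
{"method": "send_rows", "body": {"moves": [[0.02,0,-0.02,0,0,0],[0.05,0,-0.05,0,0,0],[0.09,0,-0.09,0,0,0],[0.14,0,-0.14,0,0,0],[0.2,0,-0.2,0,0,0],[0.26,0,-0.26,0,0,0],[0.32,0,-0.32,0,0,0],[0.37,0,-0.37,0,0,0],[0.4,0,-0.4,0,0,0],[0.42,0,-0.42,0,0,0],[0.42,0,-0.42,0,0,0],[0.42,0,-0.42,0,0,0]]}}

```text
time_s: 32.25
position: [0.4144, 0.3345, 0.2239]
tcp_rot: [[0.68, 0.276, 0.679], [0.192, -0.961, 0.199], [0.708, -0.005, -0.706]]
force: [-0.3, 1.0, -2.7]
opening: 0.124
grasp_force: 30.0
```

Run:
```python
from chain import *
p,d=cap("side"); W=cloud("side",p,d); 
a=cv2.resize(p[200:400,220:460],None,fx=3,fy=3,interpolation=cv2.INTER_CUBIC); cv2.imwrite("pics/s7.png",a[:,:,::-1])
s=readout.read_state(); print(s["joint_positions"].round(1),s["tcp_rot"].round(3).tolist())
mv(up(.50,.24,.16,5),up(.53,.1,.17,0),up(.56,-.1,.17,-10))
```

```text
[  34.    19.8  126.   233.4   15.6 -129.3] [[0.68, 0.276, 0.679], [0.192, -0.961, 0.199], [0.707, -0.005, -0.707]]
t 32.3 p [0.4145 0.3345 0.2236] gf 30.0 op 0.125 F [ 0.8 -0.1 -1.9]
         e0.0000 dq2 minz0.248 [21.0, 17.0, 127.0, 237.0, 14.0, -134.0]
    [0.101, 0.432, 0.03, -0.089, -0.0, 0.085]
         e0.0000 dq11 minz0.260 [-2.0, 14.0, 130.0, 170.0, 9.0, -82.0]
    [0.105, 0.992, -0.026, -0.128, 0.0, 0.124]
         e0.0000 dq11 minz0.269 [-31.0, 15.0, 128.0, 111.0, 15.0, -37.0]
    [0.039, 1.772, -0.097, -0.207, 0.0, 0.202]
```

View pics/s7.png

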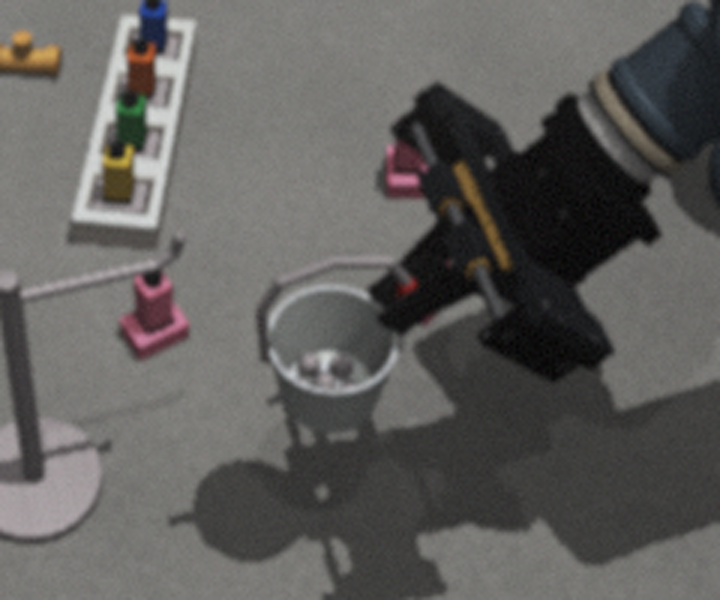

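The pail (330,350) hangs upright in the grip with the balls inside, and all four sensors are seated. Carrying it toward the dish.

Request:
{"method": "send_rows", "body": {"moves": [[0.02,0.06,0.01,-0.01,0,0.01],[0.04,0.15,0.01,-0.03,0,0.03],[0.06,0.25,0.02,-0.05,0,0.05],[0.08,0.35,0.03,-0.07,0,0.07],[0.101,0.45,0.03,-0.089,0,0.085],[0.101,0.55,0.02,-0.095,0,0.09],[0.103,0.65,0.01,-0.1,0,0.1],[0.104,0.75,0,-0.11,0,0.11],[0.105,0.84,-0.01,-0.12,0,0.12],[0.105,0.92,-0.02,-0.125,0,0.124],[0.105,0.97,-0.026,-0.128,0,0.124],[0.105,0.992,-0.026,-0.128,0,0.124]]}}

```text
time_s: 33.5
position: [0.4967, 0.099, 0.2451]
tcp_rot: [[0.708, -0.001, 0.706], [-0.001, -1.0, -0.001], [0.706, -0.0, -0.708]]
force: [-0.3, -0.1, -2.7]
opening: 0.128
grasp_force: 30.0
```

Run:
```python
from chain import *
th=-50
print(readout.read_state()["joint_positions"].round(1))
mv(up(.56,-.08,.17,-15),up(P1[0],P1[1]+.06,.17,-35))
```

```text
[ -2.4  13.7 130.4 169.4   9.1 -81.2]
t 33.5 p [0.4967 0.099  0.2451] gf 30.0 op 0.128 F [-0.3 -0.1 -2.7]
         e0.0000 dq4 minz0.268 [-23.0, 15.0, 128.0, 142.0, 9.0, -58.0]
    [0.09, 0.681, 0.087, -0.117, 0.001, 0.117]
         e0.0000 dq3 minz0.269 [-47.0, 15.0, 128.0, 131.0, 11.0, -50.0]
    [-0.106, 1.442, -0.108, -0.274, 0.001, 0.274]
```

Request:
{"method": "send_rows", "body": {"moves": [[0.01,0.08,0.01,-0.01,0,0.01],[0.03,0.18,0.02,-0.03,0,0.03],[0.04,0.28,0.03,-0.05,0,0.05],[0.05,0.38,0.05,-0.07,0,0.07],[0.07,0.48,0.06,-0.09,0,0.09],[0.08,0.57,0.075,-0.1,0,0.1],[0.09,0.64,0.085,-0.117,0,0.117],[0.09,0.681,0.087,-0.117,0,0.117],[0.09,0.681,0.087,-0.117,0,0.117],[0.09,0.681,0.087,-0.117,0,0.117]]}}

```text
time_s: 34.5
position: [0.5277, -0.0699, 0.2457]
tcp_rot: [[0.684, -0.257, 0.683], [-0.183, -0.966, -0.181], [0.706, -0.001, -0.708]]
force: [-0.4, -0.2, -3.5]
opening: 0.128
grasp_force: 30.0
```

```bash
cat >> chain.py <<'E'
def pourseq(th,fs=(.45,.6,.7,.8,.9,1.0),hl=.107,back=.025):
    S=Slerp([0,1],Ro.from_matrix([rz(th),R1])); out=[]
    for f in fs:
        Rp=S(f).as_matrix(); P,_=pourpose(Rp,hl,back); out.append(tcp(P,Rp,G))
    return out
E
python3 - <<'E'
from chain import *
print(readout.read_state()["joint_positions"].round(1))
for th in(0,-25,-50):
    print("th",th); L=pourseq(th); mv(up(.50,-.28,.17,th),*L)
E
```

```text
[-23.   15.  127.6 141.4   9.2 -57.4]
th 0
t 34.5 p [ 0.5277 -0.0699  0.2457] gf 30.0 op 0.128 F [-0.4 -0.2 -3.5]
         e0.0000 dq22 minz0.269 [-65.0, 19.0, 120.0, 69.0, 43.0, -30.0]
    [-0.015, 0.875, -0.015, 0.117, 0.001, -0.118]
         e0.0000 dq8 minz0.117 [-76.0, 41.0, 102.0, 52.0, 72.0, 17.0]
    [-0.289, 1.166, 0.207, 0.393, -0.17, 0.397]
         e0.0000 dq2 minz0.112 [-77.0, 46.0, 96.0, 52.0, 83.0, 33.0]
    [-0.258, 1.215, 0.21, 0.48, -0.226, 0.571]
         e0.0000 dq1 minz0.097 [-78.0, 49.0, 93.0, 54.0, 89.0, 42.0]
    [-0.245, 1.251, 0.218, 0.536, -0.263, 0.688]
         e0.0000 dq1 minz0.084 [-79.0, 53.0, 91.0, 56.0, 94.0, 51.0]
    [-0.239, 1.288, 0.228, 0.592, -0.3, 0.806]
         e0.0000 dq1 minz0.073 [-80.0, 56.0, 90.0, 59.0, 98.0, 60.0]
    [-0.241, 1.323, 0.242, 0.646, -0.337, 0.925]
         e0.0000 dq1 minz0.064 [-81.0, 60.0, 89.0, 62.0, 102.0, 68.0]
    [-0.25, 1.355, 0.257, 0.698, -0.374, 1.044]
th -25
t 34.5 p [ 0.5277 -0.0699  0.2457] gf 30.0 op 0.128 F [-0.4 -0.2 -3.5]
         e0.0000 dq8 minz0.269 [-53.0, 15.0, 127.0, 101.0, 19.0, -32.0]
    [-0.01
[... 957 characters left out ...]
e0.0000 dq177 minz0.151 [-69.0, 31.0, 112.0, 61.0, 48.0, 41.0]
    [-0.224, 1.094, 0.234, 0.138, -0.169, 0.649]
         e0.0000 dq2 minz0.136 [-75.0, 37.0, 105.0, 57.0, 66.0, 49.0]
    [-0.211, 1.167, 0.219, 0.285, -0.225, 0.764]
         e0.0000 dq1 minz0.118 [-77.0, 42.0, 101.0, 57.0, 76.0, 54.0]
    [-0.21, 1.217, 0.218, 0.385, -0.263, 0.838]
         e0.0000 dq1 minz0.100 [-79.0, 48.0, 96.0, 58.0, 85.0, 59.0]
    [-0.217, 1.267, 0.224, 0.487, -0.3, 0.909]
         e0.0000 dq1 minz0.081 [-80.0, 54.0, 92.0, 59.0, 94.0, 64.0]
    [-0.231, 1.313, 0.237, 0.592, -0.337, 0.978]
         e0.0000 dq1 minz0.064 [-81.0, 60.0, 89.0, 62.0, 102.0, 68.0]
    [-0.25, 1.355, 0.257, 0.698, -0.374, 1.044]
```

Request:
{"method": "send_rows", "body": {"moves": [[0,0.08,0,0.01,0,-0.01],[0,0.18,0,0.02,0,-0.02],[-0.01,0.28,-0.01,0.04,0,-0.04],[-0.01,0.38,-0.01,0.05,0,-0.05],[-0.01,0.48,-0.01,0.07,0,-0.07],[-0.01,0.58,-0.01,0.08,0,-0.08],[-0.015,0.68,-0.015,0.1,0,-0.1],[-0.015,0.77,-0.015,0.117,0,-0.118],[-0.015,0.84,-0.015,0.117,0,-0.118],[-0.015,0.875,-0.015,0.117,0,-0.118],[-0.015,0.875,-0.015,0.117,0,-0.118],[-0.015,0.875,-0.015,0.117,0,-0.118]]}}

```text
time_s: 35.7
position: [0.4671, -0.2783, 0.2462]
tcp_rot: [[0.706, 0.003, 0.708], [0.001, -1.0, 0.003], [0.708, -0.001, -0.706]]
force: [0.1, 0.7, -3.0]
opening: 0.13
grasp_force: 30.0
```

Run:
```python
from chain import *
L=pourseq(0,(.2,.35,.5,.6,.7,.8,.9,1.0)); 
q=readout.read_state()["joint_positions"]; print(q.round(1))
mv(*L[2:])
for f in (.25,.5,.65,.75):
    pass
```

```text
[-65.3  18.5 120.3  69.3  43.5 -29.5]
t 35.7 p [ 0.4671 -0.2783  0.2462] gf 30.0 op 0.13 F [ 0.1  0.7 -3. ]
         e0.0000 dq9 minz0.115 [-76.0, 42.0, 100.0, 52.0, 76.0, 23.0]
    [-0.323, 0.295, 0.166, 0.329, -0.107, 0.579]
         e0.0000 dq1 minz0.112 [-77.0, 46.0, 96.0, 52.0, 83.0, 33.0]
    [-0.31, 0.332, 0.162, 0.395, -0.128, 0.694]
         e0.0000 dq1 minz0.097 [-78.0, 49.0, 93.0, 54.0, 89.0, 42.0]
    [-0.304, 0.371, 0.162, 0.461, -0.149, 0.81]
         e0.0000 dq1 minz0.084 [-79.0, 53.0, 91.0, 56.0, 94.0, 51.0]
    [-0.305, 0.409, 0.166, 0.527, -0.17, 0.925]
         e0.0000 dq1 minz0.073 [-80.0, 56.0, 90.0, 59.0, 98.0, 60.0]
    [-0.314, 0.445, 0.173, 0.594, -0.191, 1.041]
         e0.0000 dq1 minz0.064 [-81.0, 60.0, 89.0, 62.0, 102.0, 68.0]
    [-0.329, 0.477, 0.182, 0.66, -0.213, 1.156]
```

Request:
{"method": "send_rows", "body": {"moves": [[-0.03,0.03,0.015,0.03,-0.01,0.053],[-0.06,0.06,0.03,0.06,-0.02,0.106],[-0.09,0.09,0.045,0.09,-0.03,0.16],[-0.12,0.12,0.06,0.12,-0.04,0.212],[-0.15,0.14,0.08,0.15,-0.05,0.265],[-0.18,0.17,0.09,0.18,-0.06,0.318],[-0.21,0.2,0.11,0.21,-0.07,0.37],[-0.24,0.22,0.12,0.24,-0.08,0.425],[-0.27,0.25,0.14,0.27,-0.09,0.48],[-0.3,0.28,0.155,0.3,-0.1,0.53],[-0.323,0.295,0.166,0.329,-0.107,0.579],[-0.323,0.295,0.166,0.329,-0.107,0.579]]}}

```text
time_s: 36.9
position: [0.4397, -0.3541, 0.1583]
tcp_rot: [[0.682, -0.305, 0.665], [-0.708, -0.502, 0.496], [0.183, -0.809, -0.558]]
force: [-0.3, -0.7, -2.2]
opening: 0.124
grasp_force: 30.1
```

Run:
```python
from chain import *
print(readout.read_state()["joint_positions"].round(1))
mv(*pourseq(0,(.5,.6,.7,.8,.9,1.0)))
```

```text
[-76.4  42.4  99.7  51.8  76.1  22.8]
t 36.9 p [ 0.4397 -0.3541  0.1583] gf 30.1 op 0.124 F [-0.3 -0.7 -2.2]
         e0.0000 dq0 minz0.114 [-76.0, 42.0, 100.0, 52.0, 76.0, 23.0]
    [-0.005, -0.009, 0.001, 0.001, -0.001, -0.001]
         e0.0000 dq1 minz0.112 [-77.0, 46.0, 96.0, 52.0, 83.0, 33.0]
    [0.028, -0.002, -0.02, 0.067, -0.022, 0.115]
         e0.0000 dq1 minz0.097 [-78.0, 49.0, 93.0, 54.0, 89.0, 42.0]
    [0.059, 0.013, -0.038, 0.133, -0.044, 0.23]
         e0.0000 dq1 minz0.084 [-79.0, 53.0, 91.0, 56.0, 94.0, 51.0]
    [0.087, 0.035, -0.054, 0.199, -0.065, 0.346]
         e0.0000 dq1 minz0.073 [-80.0, 56.0, 90.0, 59.0, 98.0, 60.0]
    [0.11, 0.062, -0.066, 0.265, -0.087, 0.461]
         e0.0000 dq1 minz0.064 [-81.0, 60.0, 89.0, 62.0, 102.0, 68.0]
    [0.126, 0.093, -0.076, 0.331, -0.108, 0.577]
```

Request:
{"method": "send_rows", "body": {"moves": [[0.009,0,-0.007,0.022,-0.007,0.038],[0.018,-0.001,-0.014,0.044,-0.015,0.077],[0.028,-0.002,-0.02,0.067,-0.022,0.115],[0.038,0.003,-0.026,0.089,-0.029,0.153],[0.049,0.008,-0.032,0.111,-0.036,0.192],[0.059,0.013,-0.038,0.133,-0.044,0.23],[0.068,0.02,-0.043,0.155,-0.051,0.269],[0.077,0.027,-0.048,0.177,-0.058,0.307],[0.087,0.035,-0.054,0.199,-0.065,0.346],[0.095,0.044,-0.058,0.221,-0.072,0.384],[0.102,0.053,-0.062,0.243,-0.08,0.423],[0.11,0.062,-0.066,0.265,-0.087,0.461]]}}

```text
time_s: 38.1
position: [0.4436, -0.3882, 0.1626]
tcp_rot: [[0.496, -0.445, 0.745], [-0.705, 0.294, 0.645], [-0.506, -0.846, -0.168]]
force: [-0.7, 0.6, -1.6]
opening: 0.126
grasp_force: 30.1
```

Request:
{"method": "send_rows", "body": {"moves": [[0,0,0,0,0,0],[0,0,0,0,0,0],[0,0,0,0,0,0],[0,0,0,0,0,0]]}}

```text
time_s: 38.5
position: [0.4429, -0.389, 0.1625]
tcp_rot: [[0.496, -0.444, 0.746], [-0.706, 0.293, 0.645], [-0.505, -0.847, -0.169]]
force: [-0.2, 0.6, -0.9]
opening: 0.124
grasp_force: 30.0
```

Run:
```python
from chain import *
mv(*pourseq(0,(.9,.95,1.0)))
p,d=cap("side"); q,_=cap("top")
a=cv2.resize(p[110:250,250:420],(400,330),interpolation=cv2.INTER_CUBIC); b=cv2.resize(q[180:310,350:510],(400,330),interpolation=cv2.INTER_CUBIC)
cv2.imwrite("pics/p8.png",np.hstack([a,b])[:,:,::-1])
```

```text
t 38.5 p [ 0.4429 -0.389   0.1625] gf 30.0 op 0.124 F [-0.2  0.6 -0.9]
         e0.0000 dq0 minz0.073 [-80.0, 56.0, 90.0, 59.0, 98.0, 60.0]
    [0.006, 0.008, -0.0, 0.0, 0.0, 0.002]
         e0.0000 dq1 minz0.068 [-81.0, 58.0, 89.0, 60.0, 100.0, 64.0]
    [0.021, 0.01, -0.011, 0.033, -0.011, 0.06]
         e0.0000 dq1 minz0.064 [-81.0, 60.0, 89.0, 62.0, 102.0, 68.0]
    [0.035, 0.015, -0.021, 0.067, -0.021, 0.117]
```

View pics/p8.png

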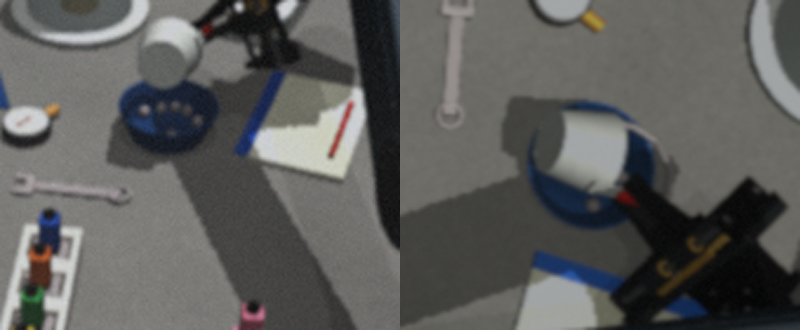

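Left view: steel balls in the dish at (143,111), (160,107), (177,107), (188,111), (196,118) and (172,133). I'll finish the tilt to be sure, hold, then tilt back.

Request:
{"method": "send_rows", "body": {"moves": [[0.012,0.005,-0.007,0.022,-0.007,0.04],[0.023,0.01,-0.014,0.044,-0.014,0.08],[0.035,0.015,-0.021,0.067,-0.021,0.117],[0.035,0.015,-0.021,0.067,-0.021,0.117],[0.035,0.015,-0.021,0.067,-0.021,0.117],[0.035,0.015,-0.021,0.067,-0.021,0.117]]}}

```text
time_s: 39.2
position: [0.4414, -0.3979, 0.1554]
tcp_rot: [[0.439, -0.45, 0.778], [-0.614, 0.482, 0.625], [-0.656, -0.752, -0.065]]
force: [0.9, 0.1, -1.0]
opening: 0.127
grasp_force: 30.0
```

Run:
```python
from chain import *
mv(*pourseq(0,(.5,)),up(.50,-.28,.17,0))
```

```text
t 39.2 p [ 0.4414 -0.3979  0.1554] gf 30.0 op 0.127 F [ 0.9  0.1 -1. ]
         e0.0000 dq6 minz0.066 [-76.0, 42.0, 100.0, 52.0, 76.0, 23.0]
    [-0.127, 0.078, 0.108, -0.331, 0.106, -0.577]
         e0.0000 dq9 minz0.131 [-65.0, 19.0, 120.0, 69.0, 43.0, -30.0]
    [-0.482, -0.089, 0.349, -0.662, 0.213, -1.155]
```

Request:
{"method": "send_rows", "body": {"moves": [[-0.015,0.01,0.013,-0.041,0.013,-0.072],[-0.03,0.02,0.027,-0.083,0.026,-0.144],[-0.048,0.03,0.04,-0.124,0.04,-0.216],[-0.064,0.04,0.054,-0.165,0.053,-0.288],[-0.08,0.05,0.067,-0.207,0.066,-0.36],[-0.095,0.06,0.08,-0.248,0.08,-0.433],[-0.111,0.07,0.095,-0.29,0.093,-0.505],[-0.127,0.078,0.108,-0.331,0.106,-0.577],[-0.127,0.078,0.108,-0.331,0.106,-0.577],[-0.127,0.078,0.108,-0.331,0.106,-0.577]]}}

```text
time_s: 40.2
position: [0.4399, -0.3521, 0.1603]
tcp_rot: [[0.683, -0.304, 0.665], [-0.708, -0.5, 0.498], [0.181, -0.811, -0.556]]
force: [-1.2, -0.1, -1.9]
opening: 0.125
grasp_force: 30.0
```

Run:
```python
from chain import *
mv(up(.50,-.28,.17,0))
```

```text
t 40.2 p [ 0.4399 -0.3521  0.1603] gf 30.0 op 0.125 F [-1.2 -0.1 -1.9]
         e0.0000 dq9 minz0.132 [-65.0, 19.0, 120.0, 69.0, 43.0, -30.0]
    [-0.07, -0.453, 0.025, -0.332, 0.108, -0.579]
```

Request:
{"method": "send_rows", "body": {"moves": [[-0.008,-0.05,0.003,-0.033,0.011,-0.058],[-0.015,-0.1,0.005,-0.066,0.022,-0.116],[-0.022,-0.14,0.008,-0.1,0.032,-0.174],[-0.03,-0.18,0.01,-0.133,0.043,-0.232],[-0.035,-0.23,0.012,-0.166,0.054,-0.29],[-0.042,-0.28,0.015,-0.2,0.065,-0.347],[-0.05,-0.32,0.018,-0.232,0.076,-0.405],[-0.056,-0.37,0.02,-0.266,0.086,-0.463],[-0.063,-0.41,0.023,-0.3,0.097,-0.521],[-0.07,-0.453,0.025,-0.332,0.108,-0.579],[-0.07,-0.453,0.025,-0.332,0.108,-0.579],[-0.07,-0.453,0.025,-0.332,0.108,-0.579]]}}

```text
time_s: 41.4
position: [0.4664, -0.2805, 0.2445]
tcp_rot: [[0.707, -0.002, 0.707], [-0.002, -1.0, 0.0], [0.707, -0.002, -0.707]]
force: [-0.3, 0.3, -1.3]
opening: 0.128
grasp_force: 30.0
```

```bash
cat >> chain.py <<'E'
dS=np.array([np.cos(np.radians(SYAW)),np.sin(np.radians(SYAW)),0])
E
python3 - <<'E'
from chain import *
h=SEAT-dS*.125; print(h)
mv(up(.56,-.1,.17,20),up(.45,.20,.17,60),up(h[0],h[1],.15,SYAW+90))
E
```

```text
[0.47041802 0.2703904  0.22      ]
t 41.4 p [ 0.4664 -0.2805  0.2445] gf 30.0 op 0.128 F [-0.3  0.3 -1.3]
         e0.0000 dq3 minz0.267 [-47.0, 18.0, 120.0, 69.0, 44.0, -30.0]
    [0.177, -0.676, 0.173, 0.157, -0.001, -0.159]
         e0.0000 dq5 minz0.269 [-23.0, 15.0, 127.0, 63.0, 52.0, -40.0]
    [-0.095, -1.805, -0.096, 0.471, -0.001, -0.473]
         e0.0000 dq4 minz0.249 [-8.0, 32.0, 96.0, 39.0, 81.0, -46.0]
    [-0.012, -2.078, 0.1, 0.876, -0.001, -0.876]
```

Request:
{"method": "send_rows", "body": {"moves": [[0.02,-0.07,0.02,0.02,0,-0.02],[0.04,-0.16,0.04,0.04,0,-0.04],[0.07,-0.26,0.07,0.06,0,-0.06],[0.09,-0.36,0.09,0.085,0,-0.085],[0.12,-0.46,0.12,0.11,0,-0.11],[0.15,-0.56,0.14,0.13,0,-0.13],[0.17,-0.64,0.165,0.15,0,-0.15],[0.177,-0.676,0.173,0.157,0,-0.159],[0.177,-0.676,0.173,0.157,0,-0.159]]}}

```text
time_s: 42.3
position: [0.5283, -0.1099, 0.2448]
tcp_rot: [[0.663, 0.346, 0.664], [0.246, -0.938, 0.243], [0.707, 0.002, -0.707]]
force: [0.3, -0.1, -1.7]
opening: 0.128
grasp_force: 30.0
```

Run:
```python
from chain import *
mv(up(.50,.06,.17,45),up(.45,.20,.17,60))
```

```text
t 42.3 p [ 0.5283 -0.1099  0.2448] gf 30.0 op 0.128 F [ 0.3 -0.1 -1.7]
         e0.0000 dq1 minz0.268 [-39.0, 17.0, 124.0, 61.0, 53.0, -39.0]
    [0.008, -0.621, 0.002, 0.195, 0.001, -0.194]
         e0.0000 dq2 minz0.269 [-23.0, 15.0, 127.0, 63.0, 52.0, -40.0]
    [0.026, -1.186, 0.019, 0.313, 0.001, -0.312]
```

Request:
{"method": "send_rows", "body": {"moves": [[0,-0.07,0,0.02,0,-0.02],[0,-0.16,0,0.05,0,-0.05],[0,-0.26,0,0.08,0,-0.08],[0.005,-0.36,0,0.11,0,-0.11],[0.008,-0.46,0,0.14,0,-0.14],[0.008,-0.54,0,0.17,0,-0.17],[0.008,-0.621,0.002,0.195,0,-0.194],[0.01,-0.7,0.005,0.21,0,-0.21],[0.015,-0.78,0.008,0.23,0,-0.23],[0.018,-0.86,0.01,0.25,0,-0.25],[0.02,-0.93,0.013,0.265,0,-0.265],[0.02,-0.97,0.013,0.27,0,-0.27]]}}

```text
time_s: 43.5
position: [0.4495, 0.1205, 0.2458]
tcp_rot: [[0.408, 0.816, 0.409], [0.579, -0.578, 0.575], [0.706, 0.002, -0.708]]
force: [0.1, -0.3, -1.3]
opening: 0.125
grasp_force: 30.0
```

Request:
{"method": "send_rows", "body": {"moves": [[0,0,0,0,0,0],[0,0,0,0,0,0]]}}

```text
time_s: 43.7
position: [0.4504, 0.1188, 0.2458]
tcp_rot: [[0.41, 0.814, 0.412], [0.578, -0.581, 0.573], [0.706, 0.003, -0.709]]
force: [0.9, 0.6, -1.3]
opening: 0.129
grasp_force: 30.0
```

Run:
```python
from chain import *
h=SEAT-dS*.13
mv(up(.45,.20,.16,75),up(h[0],h[1],.14,SYAW+90))
```

```text
t 43.7 p [0.4504 0.1188 0.2458] gf 30.0 op 0.129 F [ 0.9  0.6 -1.3]
         e0.0000 dq1 minz0.259 [-23.0, 21.0, 119.0, 53.0, 61.0, -43.0]
    [0.069, -0.143, 0.126, 0.162, 0.002, -0.16]
         e0.0000 dq3 minz0.239 [-8.0, 33.0, 97.0, 39.0, 79.0, -47.0]
    [0.234, -0.186, 0.403, 0.448, 0.002, -0.446]
```

Request:
{"method": "send_rows", "body": {"moves": [[0.02,-0.05,0.04,0.054,0,-0.053],[0.045,-0.1,0.085,0.108,0,-0.107],[0.069,-0.143,0.126,0.162,0,-0.16],[0.09,-0.148,0.16,0.2,0,-0.2],[0.115,-0.154,0.2,0.245,0,-0.245],[0.14,-0.16,0.245,0.29,0,-0.29],[0.17,-0.168,0.29,0.335,0,-0.335],[0.2,-0.176,0.34,0.38,0,-0.38],[0.22,-0.182,0.38,0.42,0,-0.42],[0.234,-0.186,0.403,0.448,0,-0.446],[0.234,-0.186,0.403,0.448,0,-0.446],[0.234,-0.186,0.403,0.448,0,-0.446]]}}

```text
time_s: 44.9
position: [0.4779, 0.237, 0.2152]
tcp_rot: [[-0.255, 0.932, -0.258], [0.661, 0.363, 0.657], [0.706, -0.003, -0.709]]
force: [0.3, 0.1, -1.2]
opening: 0.123
grasp_force: 30.0
```

Run:
```python
from chain import *
h=SEAT-dS*.13
mv(up(h[0],h[1],.125,SYAW+90),up(SEAT[0],SEAT[1],.125,SYAW+90))
# measure pail hoop/rim and hook together in both cameras
for n in("top","side"):
    p,d=cap(n); Q=cloud(n,p,d).reshape(-1,3)
    with np.errstate(all='ignore'):
        c=h[:2]; k=(np.hypot(Q[:,0]-c[0],Q[:,1]-c[1])<.05)&(Q[:,2]>.262)&(Q[:,2]<.30); H=Q[k]
        if len(H)>5:
            H3=H[np.argsort(H[:,2])[-max(5,len(H)//4):]]
            v=cv2.fitLine(H[:,:2].astype(np.float32),cv2.DIST_HUBER,0,.01,.01).ravel(); print(n,"hoop",len(H),"yaw",np.degrees(np.arctan2(v[1],v[0])),"pt",v[2:],"zmax",np.percentile(H[:,2],95),"expect line thru",h[:2].round(4))
            dd=(H[:,:2]-SEAT[:2])@dS[:2]; print("   along-arm pos of hoop: median",np.median(dd),"expect",-.13)
        k=(np.hypot(Q[:,0]-c[0],Q[:,1]-c[1])<.05)&(Q[:,2]>.19)&(Q[:,2]<.207); R=Q[k]; print("   rim",len(R),np.percentile(R[:,2],[50,90]) if len(R) else 0, np.median(R,0) if len(R) else 0)
p,d=cap("side"); a=cv2.resize(p[240:380,180:360],None,fx=4,fy=4,interpolation=cv2.INTER_CUBIC); cv2.imwrite("pics/h9.png",a[:,:,::-1])
```

```text
t 44.9 p [0.4779 0.237  0.2152] gf 30.0 op 0.123 F [ 0.3  0.1 -1.2]
         e0.0000 dq0 minz0.224 [-8.0, 34.0, 97.0, 39.0, 78.0, -48.0]
    [-0.041, 0.001, 0.042, -0.0, 0.001, -0.002]
         e0.0000 dq3 minz0.224 [-2.0, 42.0, 78.0, 41.0, 84.0, -37.0]
    [-0.039, 0.521, 0.042, -0.0, 0.001, -0.002]
top hoop 102 yaw -69.7297 pt [0.46201658 0.276682  ] zmax 0.2759293145881825 expect line thru [0.4658 0.2686]
   along-arm pos of hoop: median -0.13044354644475276 expect -0.13
   rim 121 [0.19513386 0.19885755] [0.47567967 0.28598142 0.19513386]
side hoop 116 yaw -68.181946 pt [0.46520248 0.27205712] zmax 0.2760917761240901 expect line thru [0.4658 0.2686]
   along-arm pos of hoop: median -0.12923481486796362 expect -0.13
   rim 301 [0.19609766 0.19918554] [0.46877509 0.25987186 0.19609766]
```

View pics/h9.png

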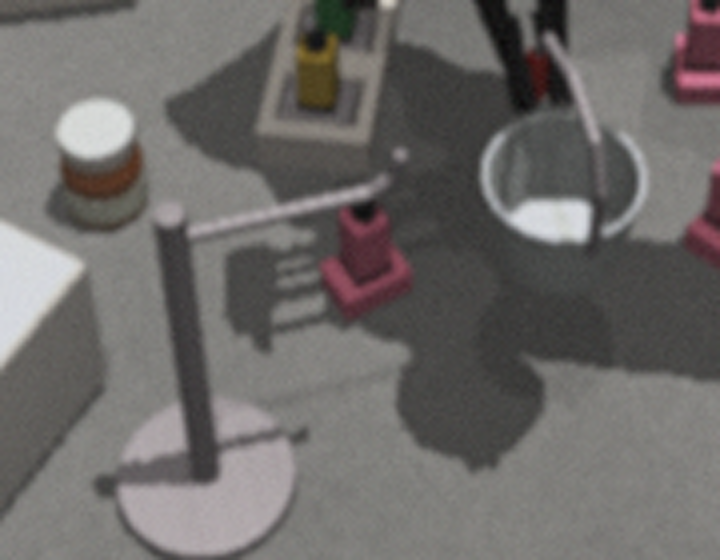

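The pail is empty and upright, with the hoop in line with the hook tip (400,155). Now slide it over the hook.

Request:
{"method": "send_rows", "body": {"moves": [[-0.02,0,0.02,0,0,0],[-0.038,0,0.038,0,0,0],[-0.038,0.03,0.038,0,0,0],[-0.038,0.08,0.038,0,0,0],[-0.038,0.14,0.038,0,0,0],[-0.038,0.2,0.038,0,0,0],[-0.038,0.27,0.038,0,0,0],[-0.038,0.34,0.038,0,0,0],[-0.038,0.41,0.038,0,0,0],[-0.038,0.47,0.038,0,0,0],[-0.038,0.51,0.038,0,0,0],[-0.038,0.521,0.038,0,0,0]]}}

```text
time_s: 46.25
position: [0.5999, 0.2853, 0.2015]
tcp_rot: [[-0.257, 0.931, -0.258], [0.66, 0.365, 0.657], [0.706, -0.002, -0.709]]
force: [0.0, 0.1, -1.3]
opening: 0.123
grasp_force: 30.0
```

Request:
{"method": "send_rows", "body": {"moves": [[0,0,0,0,0,0],[0,0,0,0,0,0],[0,0,0,0,0,0]]}}

```text
time_s: 46.55
position: [0.5985, 0.2847, 0.2019]
tcp_rot: [[-0.256, 0.931, -0.259], [0.66, 0.364, 0.657], [0.706, -0.003, -0.708]]
force: [0.8, -0.7, -1.9]
opening: 0.126
grasp_force: 30.0
```

Run:
```python
from chain import *
mv(up(SEAT[0],SEAT[1],.0935,SYAW+90))
```

```text
t 46.55 p [0.5985 0.2847 0.2019] gf 30.0 op 0.126 F [ 0.8 -0.7 -1.9]
         e0.0000 dq0 minz0.192 [-2.0, 44.0, 79.0, 41.0, 81.0, -39.0]
    [-0.093, 0.003, 0.093, -0.001, 0.001, -0.002]
```

Request:
{"method": "send_rows", "body": {"moves": [[-0.02,0,0.02,0,0,0],[-0.04,0,0.04,0,0,0],[-0.06,0,0.06,0,0,0],[-0.075,0,0.075,0,0,0],[-0.085,0,0.085,0,0,0],[-0.092,0,0.092,0,0,0],[-0.092,0,0.092,0,0,0]]}}

```text
time_s: 47.25
position: [0.599, 0.2848, 0.169]
tcp_rot: [[-0.256, 0.931, -0.259], [0.66, 0.364, 0.657], [0.706, -0.003, -0.708]]
force: [0.0, -0.2, -1.6]
opening: 0.126
grasp_force: 30.0
```

Request:
{"method": "send_rows", "body": {"moves": [[-0.003,0,0.003,0,0,0],[-0.006,0,0.006,0,0,0],[-0.006,0,0.006,0,0,0]]}}

```text
time_s: 47.55
position: [0.5992, 0.285, 0.1678]
tcp_rot: [[-0.257, 0.931, -0.258], [0.66, 0.364, 0.657], [0.706, -0.001, -0.708]]
force: [0.1, 0.2, 1.1]
opening: 0.123
grasp_force: 30.0
```

Contact: the vertical force went from −1.6 to +1.1 N, so the hook now carries the hoop. Release and back off along the tool axis.

Request:
{"method": "send_rows", "body": {"moves": [[0,0,0,0,0,0],[0,0,0,0,0,0],[0,0,0,0,0,0],[0,0,0,0,0,0],[0,0,0,0,0,0],[0,0,-0.03,0,0,0],[0,0,-0.1,0,0,0],[0,0,-0.2,0,0,0],[0,0,-0.35,0,0,0],[0,0,-0.5,0,0,0],[0,0,-0.6,0,0,0],[0,0,-0.6,0,0,0]], "grip": 0.5}}

```text
time_s: 48.75
position: [0.6407, 0.1835, 0.2765]
tcp_rot: [[-0.26, 0.933, -0.251], [0.662, 0.361, 0.657], [0.703, 0.005, -0.711]]
force: [-0.6, 0.3, -0.4]
opening: 0.497
grasp_force: 0.0
```

Run:
```python
from chain import *
sensors()
p,d=cap("side"); q,_=cap("top"); W=cloud("side",p,d)
a=cv2.resize(p[180:390,180:380],(420,441),interpolation=cv2.INTER_CUBIC); b=cv2.resize(p[130:200,280:360],(380,332),interpolation=cv2.INTER_CUBIC)
im=np.zeros((441,800,3),np.uint8); im[:441,:420]=a; im[:332,420:]=b; cv2.imwrite("pics/f10.png",im[:,:,::-1])
print(readout.read_state()["position"])
```

```text
blue 63 body [ 603. -111.   75.] foot (array([ 605.8, -108.3]), array([64.7, 65.7]), 89.5)
green none 0
orange 47 body [606. -57.  74.] foot (array([605.8, -66.9]), array([44.4, 65.7]), 79.7)
yellow none 0
[0.6368539  0.18676955 0.27261044]
```

View pics/f10.png

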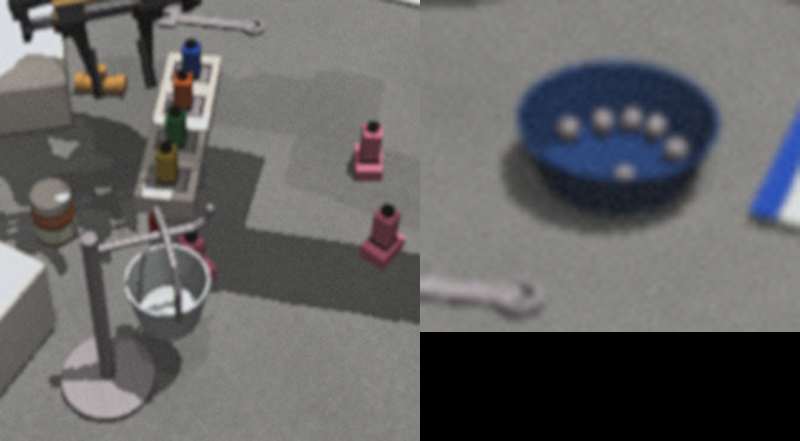

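The pail hangs on the hook (168,290), empty. All six balls are in the dish at (568,127), (602,119), (632,117), (655,124), (676,147) and (624,174), and the four sensors stand in their slots. I'll let it settle, then hand in.

Request:
{"method": "send_rows", "body": {"moves": [[0,0,0,0,0,0],[0,0,0,0,0,0],[0,0,0,0,0,0],[0,0,0,0,0,0],[0,0,0,0,0,0],[0,0,0,0,0,0],[0,0,0,0,0,0],[0,0,0,0,0,0]]}}

```text
time_s: 49.7
position: [0.6378, 0.1862, 0.2735]
tcp_rot: [[-0.257, 0.931, -0.258], [0.66, 0.364, 0.657], [0.706, -0.002, -0.709]]
force: [-0.2, -0.5, -0.2]
opening: 0.499
grasp_force: 0.0
```

```bash
python3 -c "
from rig import ticket
print(ticket.hand_in())"
```

```text
the job is handed in; nothing more can be done
None
```

The job is handed in at about 50 s of the 210 s allowed (no verdict was returned): all four transducers stand in the holder's slots, all six balls are in the blue dish, and the empty pail hangs by its hoop on the hook.

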